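# Reload the magazine feeder of an assembly cell

### The job

Refill the feeder: switch the red rotary isolator off, then pull the feeder tray by its orange handle all the way out from under the bridge, and stand every magazine from the bench upright in the tray as a neat row, one in the middle of each lane used and parallel to the lane lines. Then push the tray fully home again with the magazines in it and only after that switch the isolator back on. Never have the tray open with the power on, and leave the jar, the screwdriver and the parts bin where they are.

Things in the scene. Friction and masses are not known exactly. Their poses are not given: they have to be found in the camera images.
- isolator (a joint): turn of the red isolator handle (rad): 0 = off, 1.571 = on, with stops at both ends; it grows clockwise seen from above. Snap action: let go past half way it springs on to the nearer end; it takes about 0.15 N m to start it.
- isolator_grip (a point): on the upright turning axis of the red isolator handle, 84 mm above the bench, where to grip it; turns with the handle. The handle is a bar 70 long (point's x) x 18 wide (point's y), from 62 to 96 mm above the bench, with a white mark near its +x end, over a red disc of 52 diameter.
- isolator_box: grey box 100 x 100, 54 high, fixed to the bench, carrying the isolator handle at its middle. Origin: centre of its underside. On its yellow top two black marks lie in line with the handle bar when it is off, two green ones when it is on.
- tray (a joint): how far the white feeder tray is pulled out (m): 0 = fully home under the bridge, 0.12 = all the way out towards the robot (stops at both ends). About 3 N of friction; it stays where it is left. Tray: 124 (x) x 234 (y) outside, floor 24 mm above the bench, rim 6 mm above the floor and 6 thick.
- tray_handle (a point): on the axis of the tray's orange handle, 77 mm above the bench (the handle's top); 110 mm in front (tray's -x) of the tray's middle. The handle is an upright post 18 (x) x 24 (y), free to hold from 30 mm above the bench up. Axes as the tray's: x points into the machine (the way to push), z up.
- feeder: feeder base, fixed: dark plate 270 (x) x 250 (y) with a bridge over its far half, x = 20 to 130 mm, y = -151 to 151, underside 112 and top 130 mm above the bench; a press head on its -y post is 250 high. Origin: centre of the plate, on the bench; x points away from the robot. The tray's middle is at x = 60 mm when home, -60 when out.
- mag1: part magazine, loose, 250 g (varies): silver aluminium block 90 long (its x) x 40 wide (its y) x 36 high with a blue stripe on each long side, and centred on its top a black square grip 22 x 22, 30 high (so 66 high in all). Origin: centre of the underside; z up. It may be absent. Either end may point forwards.
- mag2: part magazine, loose, 250 g (varies): silver aluminium block 90 long (its x) x 40 wide (its y) x 36 high with a blue stripe on each long side, and centred on its top a black square grip 22 x 22, 30 high (so 66 high in all). Origin: centre of the underside; z up. It may be absent. Either end may point forwards.
- mag3: part magazine, loose, 250 g (varies): silver aluminium block 90 long (its x) x 40 wide (its y) x 36 high with a blue stripe on each long side, and centred on its top a black square grip 22 x 22, 30 high (so 66 high in all). Origin: centre of the underside; z up. It may be absent. Either end may point forwards.
- mag4: part magazine, loose, 250 g (varies): silver aluminium block 90 long (its x) x 40 wide (its y) x 36 high with a blue stripe on each long side, and centred on its top a black square grip 22 x 22, 30 high (so 66 high in all). Origin: centre of the underside; z up. It may be absent. Either end may point forwards.
- lane1 (a point): centre of marked lane 1, at the height of the tray floor (24 mm above the bench); moves with the tray. Lanes run along the tray's x and lie side by side along its y, 54 mm apart, parted by thin blue painted lines; this one is at y = -81 mm in the tray. x points into the machine, under the bridge.
- lane2 (a point): centre of marked lane 2, at the height of the tray floor (24 mm above the bench); moves with the tray. Lanes run along the tray's x and lie side by side along its y, 54 mm apart, parted by thin blue painted lines; this one is at y = -27 mm in the tray. x points into the machine, under the bridge.
- lane3 (a point): centre of marked lane 3, at the height of the tray floor (24 mm above the bench); moves with the tray. Lanes run along the tray's x and lie side by side along its y, 54 mm apart, parted by thin blue painted lines; this one is at y = 27 mm in the tray. x points into the machine, under the bridge.
- lane4 (a point): centre of marked lane 4, at the height of the tray floor (24 mm above the bench); moves with the tray. Lanes run along the tray's x and lie side by side along its y, 54 mm apart, parted by thin blue painted lines; this one is at y = 81 mm in the tray. x points into the machine, under the bridge.
- jar: bystander: closed white jar with a blue cap, 60 diameter, 90 high, standing. Origin: centre of the underside. Leave it alone.
- driver: bystander: screwdriver with a red handle lying on the bench, 190 long along its x, 26 thick. Origin: its middle, at bench height. Leave it alone.
- parts_bin: bystander: small open blue bin 100 x 140, 50 high. Origin: centre of the underside. Leave it alone.

How it is judged:
On the way, in this order (a step that is already met when the one before it is completed fails the run):
1. the isolator is switched off with the tray still home (value of joint isolator below 0.15 rad and value of joint tray below 0.02 m), for 0.2 s.
2. the tray is pulled all the way out, isolator off (value of joint isolator below 0.15 rad and value of joint tray above 0.108 m), for 0.2 s.
3. every magazine stands in a lane of the pulled-out tray (all of step 2 and (y of mag1 in the frame of lane1 between -0.013 and 0.013 m or y of mag1 in the frame of lane2 between -0.013 and 0.013 m or y of mag1 in the frame of lane3 between -0.013 and 0.013 m or y of mag1 in the frame of lane4 between -0.013 and 0.013 m) and x of mag1 in the frame of lane1 between -0.014 and 0.014 m and z of mag1 in the frame of lane1 between -0.005 and 0.006 m and angle between each of mag1, mag2, mag3, mag4's own z axis and vertical below 0.1 rad and angle between the x axis of each of mag1, mag2, mag3, mag4 and the x axis of lane1, either way round below 0.15 rad and (y of mag2 in the frame of lane1 between -0.013 and 0.013 m or y of mag2 in the frame of lane2 between -0.013 and 0.013 m or y of mag2 in the frame of lane3 between -0.013 and 0.013 m or y of mag2 in the frame of lane4 between -0.013 and 0.013 m) and x of mag2 in the frame of lane1 between -0.014 and 0.014 m and z of mag2 in the frame of lane1 between -0.005 and 0.006 m and (y of mag3 in the frame of lane1 between -0.013 and 0.013 m or y of mag3 in the frame of lane2 between -0.013 and 0.013 m or y of mag3 in the frame of lane3 between -0.013 and 0.013 m or y of mag3 in the frame of lane4 between -0.013 and 0.013 m) and x of mag3 in the frame of lane1 between -0.014 and 0.014 m and z of mag3 in the frame of lane1 between -0.005 and 0.006 m and (y of mag4 in the frame of lane1 between -0.013 and 0.013 m or y of mag4 in the frame of lane2 between -0.013 and 0.013 m or y of mag4 in the frame of lane3 between -0.013 and 0.013 m or y of mag4 in the frame of lane4 between -0.013 and 0.013 m) and x of mag4 in the frame of lane1 between -0.014 and 0.014 m and z of mag4 in the frame of lane1 between -0.005 and 0.006 m), for 0.2 s.
4. the tray is home again with every magazine in its lane, isolator still off (value of joint isolator below 0.15 rad and value of joint tray below 0.008 m and (y of mag1 in the frame of lane1 between -0.013 and 0.013 m or y of mag1 in the frame of lane2 between -0.013 and 0.013 m or y of mag1 in the frame of lane3 between -0.013 and 0.013 m or y of mag1 in the frame of lane4 between -0.013 and 0.013 m) and x of mag1 in the frame of lane1 between -0.014 and 0.014 m and z of mag1 in the frame of lane1 between -0.005 and 0.006 m and angle between each of mag1, mag2, mag3, mag4's own z axis and vertical below 0.1 rad and angle between the x axis of each of mag1, mag2, mag3, mag4 and the x axis of lane1, either way round below 0.15 rad and (y of mag2 in the frame of lane1 between -0.013 and 0.013 m or y of mag2 in the frame of lane2 between -0.013 and 0.013 m or y of mag2 in the frame of lane3 between -0.013 and 0.013 m or y of mag2 in the frame of lane4 between -0.013 and 0.013 m) and x of mag2 in the frame of lane1 between -0.014 and 0.014 m and z of mag2 in the frame of lane1 between -0.005 and 0.006 m and (y of mag3 in the frame of lane1 between -0.013 and 0.013 m or y of mag3 in the frame of lane2 between -0.013 and 0.013 m or y of mag3 in the frame of lane3 between -0.013 and 0.013 m or y of mag3 in the frame of lane4 between -0.013 and 0.013 m) and x of mag3 in the frame of lane1 between -0.014 and 0.014 m and z of mag3 in the frame of lane1 between -0.005 and 0.006 m and (y of mag4 in the frame of lane1 between -0.013 and 0.013 m or y of mag4 in the frame of lane2 between -0.013 and 0.013 m or y of mag4 in the frame of lane3 between -0.013 and 0.013 m or y of mag4 in the frame of lane4 between -0.013 and 0.013 m) and x of mag4 in the frame of lane1 between -0.014 and 0.014 m and z of mag4 in the frame of lane1 between -0.005 and 0.006 m), for 0.2 s.
5. the isolator is switched on (value of joint isolator above 1.42 rad), for 0.2 s.
At the end, for the whole second after the job is handed in: Isolator on (over 1.42 rad), tray home (within 8 mm), every magazine upright and at rest on the tray floor, one per lane, within 13 mm across and 14 mm along of the lane's middle and 0.15 rad of its direction; bystanders within 30 mm of their start (value of joint isolator above 1.42 rad and value of joint tray below 0.008 m and (y of mag1 in the frame of lane1 between -0.013 and 0.013 m or y of mag1 in the frame of lane2 between -0.013 and 0.013 m or y of mag1 in the frame of lane3 between -0.013 and 0.013 m or y of mag1 in the frame of lane4 between -0.013 and 0.013 m) and x of mag1 in the frame of lane1 between -0.014 and 0.014 m and z of mag1 in the frame of lane1 between -0.005 and 0.006 m and angle between each of mag1, mag2, mag3, mag4's own z axis and vertical below 0.1 rad and angle between the x axis of each of mag1, mag2, mag3, mag4 and the x axis of lane1, either way round below 0.15 rad and (y of mag2 in the frame of lane1 between -0.013 and 0.013 m or y of mag2 in the frame of lane2 between -0.013 and 0.013 m or y of mag2 in the frame of lane3 between -0.013 and 0.013 m or y of mag2 in the frame of lane4 between -0.013 and 0.013 m) and x of mag2 in the frame of lane1 between -0.014 and 0.014 m and z of mag2 in the frame of lane1 between -0.005 and 0.006 m and (y of mag3 in the frame of lane1 between -0.013 and 0.013 m or y of mag3 in the frame of lane2 between -0.013 and 0.013 m or y of mag3 in the frame of lane3 between -0.013 and 0.013 m or y of mag3 in the frame of lane4 between -0.013 and 0.013 m) and x of mag3 in the frame of lane1 between -0.014 and 0.014 m and z of mag3 in the frame of lane1 between -0.005 and 0.006 m and (y of mag4 in the frame of lane1 between -0.013 and 0.013 m or y of mag4 in the frame of lane2 between -0.013 and 0.013 m or y of mag4 in the frame of lane3 between -0.013 and 0.013 m or y of mag4 in the frame of lane4 between -0.013 and 0.013 m) and x of mag4 in the frame of lane1 between -0.014 and 0.014 m and z of mag4 in the frame of lane1 between -0.005 and 0.006 m and linear speed of each of mag1, mag2, mag3, mag4 below 0.02 m/s and distance of each of jar, driver, parts_bin from where it was at the start of the episode below 0.03 m); the robot touches nothing.
It fails at once if the tray is open by more than 25 mm while the isolator is on (over half way) (value of joint isolator above 0.8 rad and value of joint tray above 0.025 m).
It fails at once if the jar is moved by 30 mm or more (distance of jar from where it was at the start of the episode above 0.03 m).
It fails at once if the screwdriver is moved by 30 mm or more (distance of driver from where it was at the start of the episode above 0.03 m).
It fails at once if the parts bin is moved by 30 mm or more (distance of parts_bin from where it was at the start of the episode above 0.03 m).
Of mag1, mag2, mag3, mag4 only 3 to 4 are there at a start; the rules pass over those that are not, and their reading is None.
At some moment in a run one of mag1, mag2, mag3, mag4 may be knocked a few centimetres aside while the robot is not near it.
It also fails if it takes over 210 s, if anything falls off the work surface, if the arm or the gripper's body presses on something with over 40 N, if the wrist force passes 120 N, or if a joint passes its speed limit or range.

### The arm

A 6-joint arm with a two-finger parallel gripper is mounted at the origin on the work surface. World frame = base frame: x ahead of the robot, y to its left, z up, the work surface at z = 0. Lengths are in m, angles in rad, forces in N, time in s.
With the tool pointing down it reaches from about 0.375 to 0.9 m from the base axis. Payload 3.1 kg.
Tool frame: the origin (TCP) lies midway between the tips of the shut fingers; the grasp point (between the pads) lies 19 mm behind it; z points along the fingers, y is the line along which they close (so a half turn about z gives the same grasp; the last joint's range is limited). The gripper opens to 87 mm and grips with 3 to 60 N. Pads are 19 mm wide; open, the fingers measure 117 mm over their backs; the gripper's body (75 mm by 190 mm) begins 51 mm behind the grasp point.
Start: joints at [-1.442, 0.527, 1.433, -0, 1.181, -0.178], TCP at [0.189, -0.596, 0.223] pointing down, gripper open.
Joint ranges: [-3.08, 3.08], [-0.75, 2.2], [0.22, 2.44], [-1.43, 4.57], [0, 2.65], [-2.85, 2.85]. Speed limits (rad/s): [2.79, 2.79, 3.14, 3.14, 3.14, 3.14].

### API

Orientations are given as a unit quaternion [x, y, z, w].
In Python, from rig import robot gives the robot as it stands. The module is installed in compiled form; this text tells all that it offers.
- The arm moves only by the tool play_rows, never from a script. Its arguments are lists of equal length, an entry for each row: "gripper": the closure, from -1 (fully open) to 1 (shut); "delta_pos": the shift along the tool's x, y, z in cm, a list of three; "turn": the turn, a rotation vector about the tool's x, y, z in rad, a list of three. A call has 1 to 12 rows; each row is the pose to reach, as a shift and turn from the pose commanded when the call began, along the tool's axes at that moment; what a row does not reach only later rows make up. A row lasts 1/8 s, in which the tool goes at most 62.5 mm and 10.7 degrees, less where a joint would pass 70% of its speed; a pose out of reach is approached as far as the arm can. A call with a gripper value outside its range is refused whole. The fingers move at their own pace and stop on an object; "squeeze" is the grip in N (left out, the last holds). Time passes only in rows, so rows that repeat a pose let the fingers close. It gives the time, the measured TCP pose, the force, the opening and the grip force at its end, in the units of the state.
- robot.get_obs(): the state, without advancing time (a new reading comes with each control period).
- robot.camera(name): name is "scene" or "top" or "wrist"; returns a dict with "color" (420x560x3 uint8, red, green, blue), "vfov" (degrees; the focal length in pixels is half the picture's height over the tangent of half this angle, whatever the lens; pixels are square), "cx", "cy" (the principal point, pixels), "R" (3x3) and "t" (3): a world point X has camera coordinates R X + t. Camera axes: x right, y down, z forward; pixel columns grow to the right and rows downward; lengths in m; the calibration is good to about 2 mm. A picture is of the moment at which its call begins. There is no depth.
- robot.hand_in(): hands the job in; it is judged then, once.
The state is a dict: "time": time; "q": joint angles; "joint_velocities": joint speeds; "joint_torque": joint torques, N m; "position": TCP position; "tool_rot": TCP orientation; "ft_force": force on the tool from outside, world axes, zero at the start; "moment": the same for the moment, N m; "grip_width": finger opening in m; "grip_force": force on a finger pad.
Only numpy, scipy, OpenCV 4.12 (cv2) and the standard library are available. Lean on these libraries where they do the work, as an engineer would, in place of code of your own. Each camera call takes 0.05 s, during which the arm holds its last target. There are 200 camera calls.

## Working session

There is one attempt and no reset: what is moved stays moved. The work goes in short steps, Python scripts to look and compute and a tool call to move; the robot and the scene stay as the last step left them, time stands still between calls to the robot, and variables do not carry over. Pictures are saved under pics/ and viewed, at most 14 in all, crops included, and the job is handed in when it is done.

Besides the shell and the picture viewer there is one more tool, called by a JSON object that holds its "op" and its "data". play_rows: Moves the arm, as the interface text tells. Its arguments: {"type":"object","properties":{"gripper":{"type":"array","items":{"type":"number"}},"delta_pos":{"type":"array","items":{"type":"array","items":{"type":"number"}}},"turn":{"type":"array","items":{"type":"array","items":{"type":"number"}}},"squeeze":{"type":"number"}},"required":["gripper","delta_pos","turn"]}

```bash
mkdir -p pics
cat > h.py <<'E'
import numpy as np, cv2
from rig import robot
from scipy.spatial.transform import Rotation as Rn
def shot(name,fn):
    c=robot.camera(name); cv2.imwrite('pics/'+fn+'.png',c['color'][:,:,::-1]); np.savez('pics/'+fn+'.npz',**c); return c
def load(fn): return dict(np.load('pics/'+fn+'.npz'))
def K(c):
    f=210/np.tan(np.radians(float(c['vfov']))/2); return f,float(c['cx']),float(c['cy'])
def pix(c,X):
    p=c['R']@np.array(X)+c['t']; f,cx,cy=K(c); return p[:2]/p[2]*f+[cx,cy]
def at(c,u,v,z):
    f,cx,cy=K(c); d=c['R'].T@np.array([(u-cx)/f,(v-cy)/f,1]); o=-c['R'].T@c['t']; return (o+d*(z-o[2])/d[2])
def rel(p,yaw=None):
    """shift (cm, tool axes) to world TCP p; turn about tool z so tool y lies along world angle yaw"""
    o=robot.get_obs(); R=Rn.from_quat(o['tool_rot']).as_matrix()
    print('cm',np.round(R.T@(np.array(p)-o['position'])*100,2))
    if yaw is not None:
        y=R.T@[np.cos(yaw),np.sin(yaw),0]; a=np.arctan2(-y[0],y[1]); a=(a+np.pi/2)%np.pi-np.pi/2
        print('turn z',round(a,3),'q6',round(o['q'][5],2))
E
python3 - <<'E'
from h import *
for n in ('scene','top'):
    c=shot(n,n+'0'); print(n,c['vfov'],c['cx'],c['cy'],np.round(-c['R'].T@c['t'],3)); cv2.imwrite(f'pics/{n}0b.png',cv2.resize(cv2.imread(f'pics/{n}0.png'),(800,600),interpolation=cv2.INTER_CUBIC))
o=robot.get_obs();print(o)
E
```

```text
scene 46.10582906807467 276.08358865790296 211.22477122481868 [ 1.369 -0.016  1.104]
top 45.75842794607355 280.79330988026334 209.08765593505504 [0.443 0.064 1.704]
{'time': 0.1, 'q': array([-1.44149295e+00,  5.28380367e-01,  1.43377589e+00,  2.55353864e-05,
        1.18139471e+00, -1.78510059e-01]), 'joint_velocities': array([-0.00119433, -0.00299653, -0.00061492,  0.00014702,  0.00055105,
        0.00056019]), 'joint_torque': array([-3.75878317e-04, -4.40988028e+01, -1.77150178e+01,  6.36044028e-02,
        5.34323137e-02, -2.61800812e-05]), 'position': array([ 0.18930261, -0.59495175,  0.22166454]), 'tool_rot': array([ 9.88179992e-01,  1.53294959e-01,  3.58915833e-05, -9.78568146e-04]), 'ft_force': array([ 0.31523213,  0.08293131, -0.42325978]), 'moment': array([ 0.02457787, -0.01382296, -0.01122831]), 'grip_force': 0.0, 'grip_width': 0.0867134430706312}
```

View pics/top0b.png

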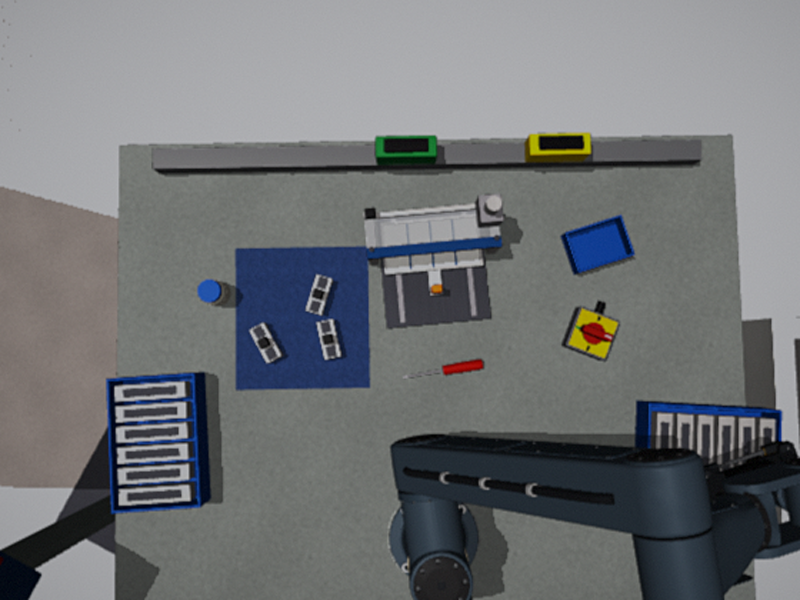

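View pics/scene0b.png

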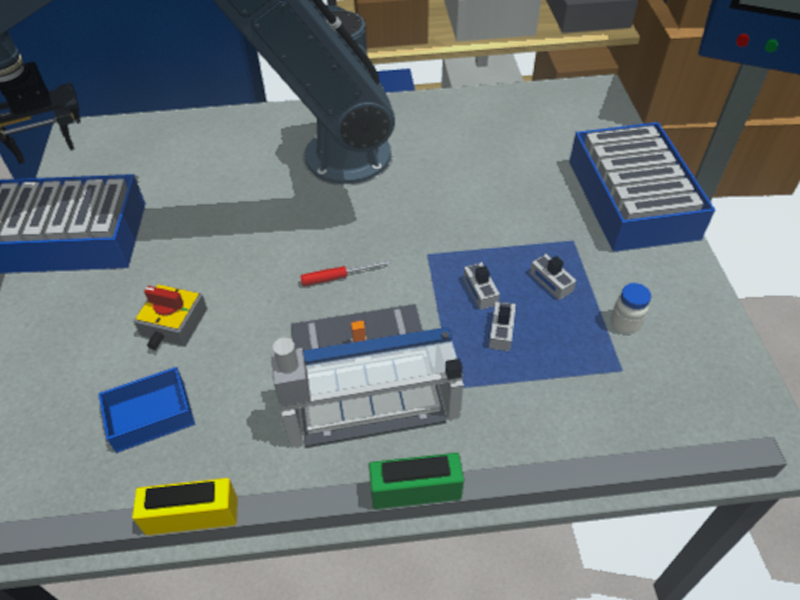

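The top view shows three magazines at about (265,342), (329,340) and (319,294). The orange handle is at (436,288) and the isolator at (592,333). Next I'll enlarge crops to read exact pixels.

Run:
```python
import cv2
im=cv2.imread('pics/top0.png')
a=im[165:265,165:245]; b=im[130:235,250:360]; c=im[195:265,385:445]
import numpy as np
A=cv2.resize(a,None,fx=5,fy=5,interpolation=cv2.INTER_CUBIC); C=cv2.resize(c,None,fx=6,fy=6,interpolation=cv2.INTER_CUBIC)
o=np.zeros((500,770,3),np.uint8); o[:500,:400]=A; o[:420,405:765]=C
for x in range(0,80,10): cv2.putText(o,str(165+x),(x*5,10),0,.35,(0,255,255)); cv2.line(o,(x*5,0),(x*5,500),(0,255,255) if 0 else (90,90,90),1)
for y in range(0,100,10): cv2.putText(o,str(165+y),(0,y*5+4),0,.35,(0,255,255)); cv2.line(o,(0,y*5),(400,y*5),(90,90,90),1)
for x in range(0,60,10): cv2.putText(o,str(385+x),(405+x*6,10),0,.35,(0,0,255)); cv2.line(o,(405+x*6,0),(405+x*6,420),(90,90,90),1)
for y in range(0,70,10): cv2.putText(o,str(195+y),(405,y*6+4),0,.35,(0,0,255)); cv2.line(o,(405,y*6),(765,y*6),(90,90,90),1)
cv2.imwrite('pics/c1.png',o)
B=cv2.resize(b,None,fx=5,fy=5,interpolation=cv2.INTER_CUBIC)
for x in range(0,110,10): cv2.putText(B,str(250+x),(x*5,10),0,.35,(0,0,255)); cv2.line(B,(x*5,0),(x*5,525),(90,90,90),1)
for y in range(0,105,10): cv2.putText(B,str(130+y),(0,y*5+4),0,.35,(0,0,255)); cv2.line(B,(0,y*5),(550,y*5),(90,90,90),1)
cv2.imwrite('pics/c2.png',B)
```

```text
(no output)
```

View pics/c1.png

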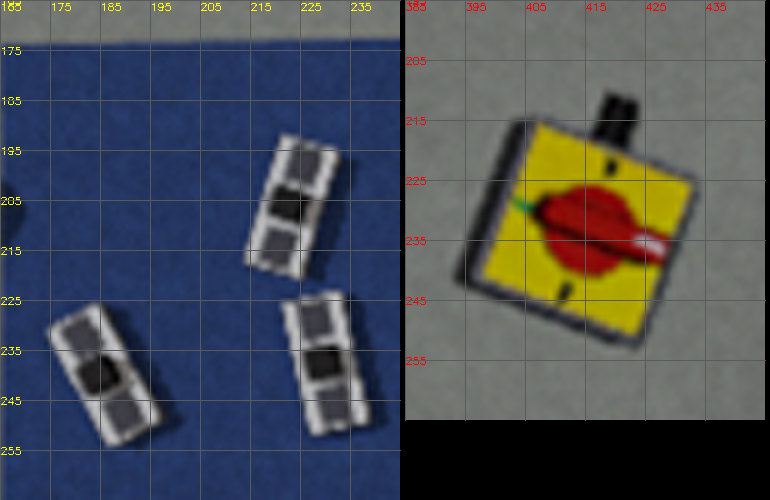

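View pics/c2.png

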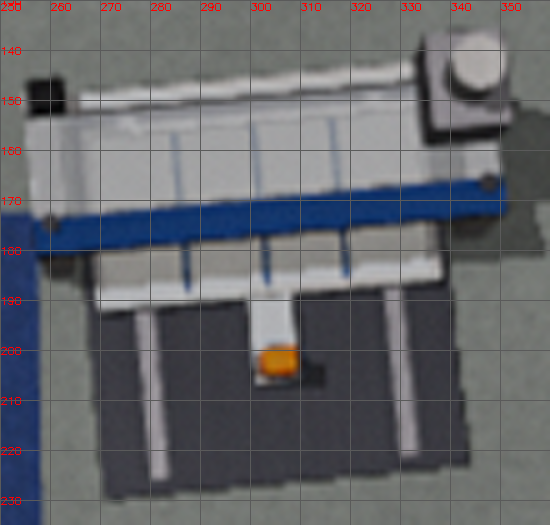

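The crops give clean corners. The isolator is on, with the white mark end at image lower right, and "off" means turning the bar CCW towards the black marks. I'll compute positions from these.

Run:
```python
from h import *
c=load('top0')
P=lambda u,v,z:at(c,u,v,z)
def ang(a,b): d=b-a; return round(float(np.arctan2(d[1],d[0])),3)
for n,q in dict(A=[(175,231),(184.4,226),(197,248.6),(187,254)],B=[(221.6,225),(233,223.4),(239,250),(227.6,252)],C=[(222,192.4),(232.6,195.4),(225.4,220.6),(214.2,217.6)]).items():
    w=np.array([P(*x,.036) for x in q]); print(n,w.mean(0).round(4),'ang',ang(w[2]+w[3],w[0]+w[1]),'len',np.linalg.norm((w[2]+w[3]-w[0]-w[1])/2).round(3),'wid',np.linalg.norm((w[0]+w[3]-w[1]-w[2])/2).round(3))
for n,g in dict(A=(184.8,239.6),B=(229.8,237.6),C=(222.8,205.8)).items(): print(n,'grip',P(*g,.066).round(4))
w=np.array([P(*x,.054) for x in [(405.8,215),(433.7,225.5),(423.3,252.8),(396.3,242.5)]]); print('iso',w.mean(0).round(4),'ang',ang(w[2]+w[3],w[0]+w[1]),ang(w[1]+w[2],w[0]+w[3]))
a,b=P(407,229.5,.096),P(428.8,236.7,.096);print('bar',((a+b)/2).round(4),ang(a,b))
print('marks',ang(P(411.8,243.7,.054),P(419.3,222.8,.054)))
print('handle',P(305.8,202,.077).round(4))
print('front edge ang',ang(P(338.6,185.6,.03),P(269.6,192,.03)),'mid',((P(338.6,185.6,.03)+P(269.6,192,.03))/2).round(4))
print('plate front',ang(P(344,223.2,.01),P(272,230,.01)),((P(344,223.2,.01)+P(272,230,.01))/2).round(4), np.linalg.norm(P(344,223.2,.01)-P(272,230,.01)))
```

```text
A [0.4583 0.3839 0.036 ] ang 0.49 len 0.087 wid 0.037
B [0.4637 0.2351 0.036 ] ang 0.212 len 0.092 wid 0.039
C [0.5684 0.2568 0.036 ] ang -0.297 len 0.088 wid 0.038
A grip [0.459  0.3816 0.066 ]
B grip [0.4633 0.2337 0.066 ]
C grip [0.5684 0.2559 0.066 ]
iso [ 0.466  -0.3776  0.054 ] ang -0.38 1.191
bar [ 0.4679 -0.3765  0.096 ] -1.907
marks -0.377
handle [ 0.5758 -0.0177  0.077 ]
front edge ang 1.648 mid [ 0.6245 -0.0153  0.03  ]
plate front 1.649 [ 0.4972 -0.0271  0.01  ] 0.24619049270317056
```

Run:
```python
from h import *
rel([.467,-.377,.17],-0.377)
```

```text
cm [ 33.07 -12.35   5.2 ]
turn z -0.886 q6 -0.18
```

{"op": "play_rows", "data": {"gripper": [-1, -1, -1, -1, -1, -1, -1, -1, -1, -1, -1, -1], "delta_pos": [[5, -1.8, 0], [10, -3.6, 0], [15, -5.5, 0], [20, -7.3, 0], [25, -9.2, 2], [30, -11.2, 3], [33.1, -12.3, 5.2], [33.1, -12.3, 5.2], [33.1, -12.3, 5.2], [33.1, -12.3, 5.2], [33.1, -12.3, 5.2], [33.1, -12.3, 5.2]], "turn": [[0, 0, -0.15], [0, 0, -0.3], [0, 0, -0.45], [0, 0, -0.6], [0, 0, -0.75], [0, 0, -0.886], [0, 0, -0.886], [0, 0, -0.886], [0, 0, -0.886], [0, 0, -0.886], [0, 0, -0.886], [0, 0, -0.886]]}}

```text
time: 1.6
position: [0.4671, -0.3788, 0.171]
tool_rot: [0.827, 0.562, 0.0, 0.0]
ft_force: [-0.3, 1.1, 0.3]
grip_width: 0.0868
grip_force: 0.0
```

Run:
```python
from h import *
c=shot('wrist','w1')
print(pix(c,[.467,-.377,.096]),pix(c,[.467+.035*np.cos(-1.94),-.377+.035*np.sin(-1.94),.096]))
rel([.467,-.377,.067],-0.377)
```

```text
[279.51208657 217.91054109] [279.92692375 256.69576008]
cm [ 0.15 -0.09 10.39]
turn z -0.001 q6 -0.49
```

View pics/w1.png

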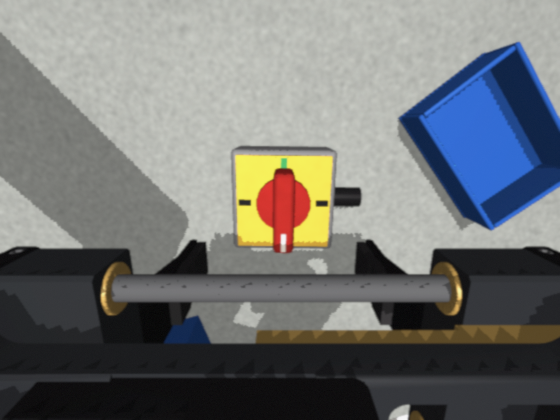

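The bar runs from (283,170) to (283,251) in the wrist image, straight along the view and about 7 mm from my prediction. I'll check that against the box outline.

Run:
```python
from h import *
c=load('w1')
print(at(c,283,210.5,.096), at(c,284,198,.054), 'black marks mid',at(c,283.5,203,.054))
s=load('scene0'); print(pix(s,[.467,-.377,.096])*1.4286, pix(s,[.4735,-.376,.096])*1.4286)
```

```text
[ 0.47203554 -0.37212124  0.096     ] [ 0.47331468 -0.37229296  0.054     ] black marks mid [ 0.47105471 -0.37671745  0.054     ]
[161.50261736 290.0006342 ] [161.69877842 292.57420349]
```

Run:
```python
from h import *
rel([.469,-.3755,.067],-0.377)
```

```text
cm [ 0.36  0.04 10.39]
turn z -0.001 q6 -0.49
```

{"op": "play_rows", "data": {"gripper": [-1, -1, -1, -1, 0, 1, 1, 1, 1, 1, 1, 1], "delta_pos": [[0.3, 0, 3], [0.3, 0, 6], [0.3, 0, 9], [0.3, 0, 10.3], [0.3, 0, 10.3], [0.3, 0, 10.3], [0.3, 0, 10.3], [0.3, 0, 10.3], [0.3, 0, 10.3], [0.3, 0, 10.3], [0.3, 0, 10.3], [0.3, 0, 10.3]], "turn": [[0, 0, 0], [0, 0, 0], [0, 0, 0], [0, 0, 0], [0, 0, 0], [0, 0, 0], [0, 0, 0], [0, 0, 0], [0, 0, 0], [0, 0, 0], [0, 0, 0], [0, 0, 0]], "squeeze": 20}}

```text
time: 3.15
position: [0.4704, -0.3761, 0.0677]
tool_rot: [0.827, 0.562, 0.001, 0.002]
ft_force: [4.3, -1.4, -2.8]
grip_width: 0.0175
grip_force: 20.0
```

{"op": "play_rows", "data": {"gripper": [1, 1, 1, 1, 1, 1, 1, 1, 1, 1, 1, 1], "delta_pos": [[0, 0, 0], [0, 0, 0], [0, 0, 0], [0, 0, 0], [0, 0, 0], [0, 0, 0], [0, 0, 0], [0, 0, 0], [0, 0, 0], [0, 0, 0], [0, 0, 0], [0, 0, 0]], "turn": [[0, 0, -0.15], [0, 0, -0.3], [0, 0, -0.45], [0, 0, -0.6], [0, 0, -0.75], [0, 0, -0.9], [0, 0, -1.05], [0, 0, -1.2], [0, 0, -1.35], [0, 0, -1.5], [0, 0, -1.57], [0, 0, -1.57]]}}

```text
time: 4.65
position: [0.4686, -0.3767, 0.0677]
tool_rot: [0.188, 0.982, -0.001, 0.0]
ft_force: [-1.0, -3.9, -1.3]
grip_width: 0.0178
grip_force: 20.0
```

{"op": "play_rows", "data": {"gripper": [-1, -1, -1, -1, -1, -1, -1, -1, -1, -1], "delta_pos": [[0, 0, 0], [0, 0, 0], [0, 0, 0], [0, 0, 0], [0, 0, -3], [0, 0, -6], [0, 0, -10], [0, 0, -13], [0, 0, -13], [0, 0, -13]], "turn": [[0, 0, 0], [0, 0, 0], [0, 0, 0], [0, 0, 0], [0, 0, 0], [0, 0, 0], [0, 0, 0], [0, 0, 0], [0, 0, 0], [0, 0, 0]]}}

```text
time: 5.9
position: [0.4681, -0.3746, 0.1966]
tool_rot: [0.188, 0.982, 0.001, -0.001]
ft_force: [0.6, 0.3, -0.5]
grip_width: 0.0867
grip_force: 0.0
```

Run:
```python
from h import *
c=shot('wrist','w2')
print(robot.get_obs()['position'])
rel([.576,-.018,.19],1.648)
```

```text
[ 0.46789368 -0.37436579  0.19605798]
cm [ 3.1  37.11  0.67]
turn z -0.455 q6 -2.05
```

View pics/w2.png

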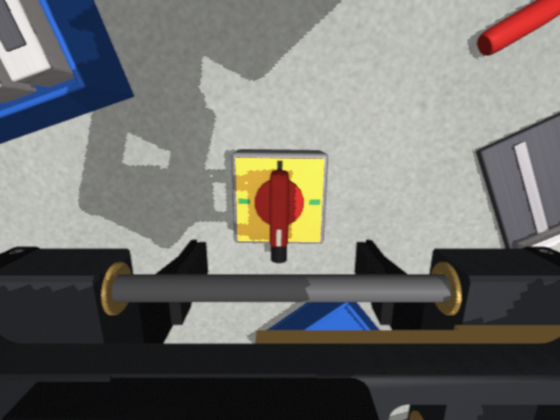

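The isolator is off: the bar is in line with the black marks, vertical at column 280. Now I'll go above the tray handle.

{"op": "play_rows", "data": {"gripper": [-1, -1, -1, -1, -1, -1, -1, -1, -1, -1, -1, -1], "delta_pos": [[0.4, 5, 0], [0.8, 10, 0], [1.3, 15, 0], [1.7, 20, 0], [2.1, 25, 0], [2.5, 30, 0], [2.9, 35, 0.5], [3.1, 37.1, 0.7], [3.1, 37.1, 0.7], [3.1, 37.1, 0.7], [3.1, 37.1, 0.7], [3.1, 37.1, 0.7]], "turn": [[0, 0, -0.1], [0, 0, -0.2], [0, 0, -0.3], [0, 0, -0.4], [0, 0, -0.455], [0, 0, -0.455], [0, 0, -0.455], [0, 0, -0.455], [0, 0, -0.455], [0, 0, -0.455], [0, 0, -0.455], [0, 0, -0.455]]}}

```text
time: 7.45
position: [0.5766, -0.0203, 0.1907]
tool_rot: [-0.038, 0.999, -0.0, 0.0]
ft_force: [-1.1, -0.3, -0.4]
grip_width: 0.0868
grip_force: 0.0
```

Run:
```python
from h import *
c=shot('wrist','w3')
print(pix(c,[.576,-.018,.077]))
rel([.576,-.018,.045],1.648)
```

```text
[282.01731802 204.32149308]
cm [ 0.05  0.21 14.57]
turn z -0.001 q6 -1.87
```

View pics/w3.png

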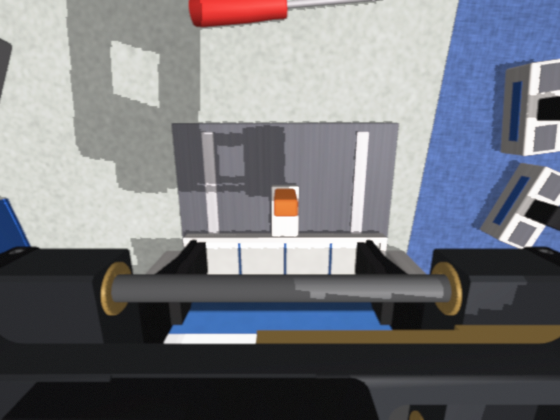

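The orange handle top is at (285,203), within 3 px of the prediction, and the plate is square to the tool. I'll descend and grip.

{"op": "play_rows", "data": {"gripper": [-1, -1, -1, -1, 0, 1, 1, 1, 1, 1, 1], "delta_pos": [[0.0, 0.4, 5], [0.0, 0.4, 10], [0.0, 0.4, 13], [0.0, 0.4, 14.5], [0.0, 0.4, 14.5], [0.0, 0.4, 14.5], [0.0, 0.4, 14.5], [0.0, 0.4, 14.5], [0.0, 0.4, 14.5], [0.0, 0.4, 14.5], [0.0, 0.4, 14.5]], "turn": [[0, 0, 0], [0, 0, 0], [0, 0, 0], [0, 0, 0], [0, 0, 0], [0, 0, 0], [0, 0, 0], [0, 0, 0], [0, 0, 0], [0, 0, 0], [0, 0, 0]], "squeeze": 30}}

```text
time: 8.88
position: [0.5765, -0.0154, 0.0456]
tool_rot: [-0.039, 0.999, -0.0, 0.0]
ft_force: [-1.1, -15.2, -1.3]
grip_width: 0.0249
grip_force: 8.7
```

{"op": "play_rows", "data": {"gripper": [1, 1, 1, 1, 1, 1, 1, 1, 1, 1, 1, 1], "delta_pos": [[0, -0.15, 0], [0, -0.2, 0], [1.5, -0.2, 0], [3, -0.2, 0], [4.5, -0.2, 0], [6, -0.2, 0], [7.5, -0.2, 0], [9, -0.2, 0], [10.5, -0.2, 0], [11.5, -0.2, 0], [12.1, -0.2, 0], [12.2, -0.2, 0]], "turn": [[0, 0, 0], [0, 0, 0], [0, 0, 0], [0, 0, 0], [0, 0, 0], [0, 0, 0], [0, 0, 0], [0, 0, 0], [0, 0, 0], [0, 0, 0], [0, 0, 0], [0, 0, 0]]}}

```text
time: 10.38
position: [0.4625, -0.0251, 0.0456]
tool_rot: [-0.036, 0.999, 0.0, 0.008]
ft_force: [17.9, 21.0, -12.6]
grip_width: 0.0238
grip_force: 30.0
```

{"op": "play_rows", "data": {"gripper": [1, 1, -1, -1, -1, -1, -1, -1, -1, -1], "delta_pos": [[0, 0, 0], [0, 0, 0], [0, 0, 0], [0, 0, 0], [0, 0, 0], [0, 0, 0], [0, 0, -4], [0, 0, -8], [0, 0, -12], [0, 0, -15]], "turn": [[0, 0, 0], [0, 0, 0], [0, 0, 0], [0, 0, 0], [0, 0, 0], [0, 0, 0], [0, 0, 0], [0, 0, 0], [0, 0, 0], [0, 0, 0]]}}

```text
time: 11.62
position: [0.4549, -0.0267, 0.1973]
tool_rot: [-0.038, 0.999, -0.0, 0.001]
ft_force: [0.5, -0.2, 0.4]
grip_width: 0.0861
grip_force: 0.0
```

Run:
```python
from h import *
c=shot('top','t1'); im=cv2.imread('pics/t1.png')
B=cv2.resize(im[160:270,165:365],None,fx=4,fy=4,interpolation=cv2.INTER_CUBIC)
for x in range(0,200,10): cv2.putText(B,str(165+x),(x*4,10),0,.35,(0,0,255)); cv2.line(B,(x*4,0),(x*4,440),(90,90,90),1)
for y in range(0,110,10): cv2.putText(B,str(160+y),(0,y*4+4),0,.35,(0,0,255)); cv2.line(B,(0,y*4),(800,y*4),(90,90,90),1)
cv2.imwrite('pics/t1c.png',B)
rel([.464,.2345,.17],.212+1.571)
```

```text
cm [-2.69 26.05  2.97]
turn z -0.135 q6 -1.95
```

View pics/t1c.png

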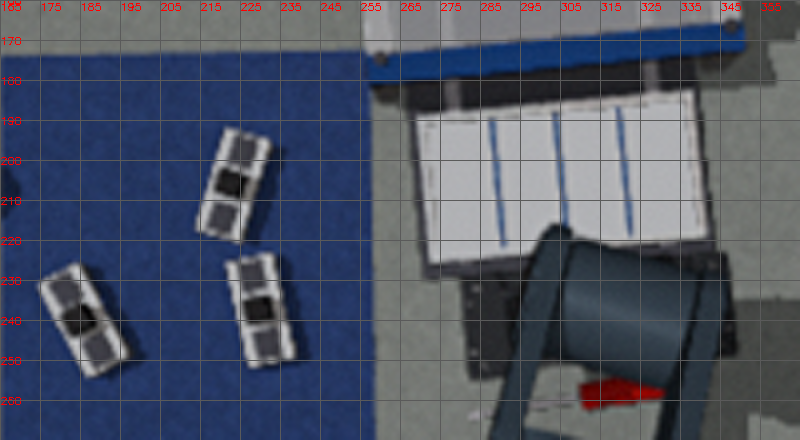

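Run:
```python
from h import *
c=load('t1')
w=np.array([at(c,u,v,.03) for u,v in [(269,188.25),(338.75,182.75),(343,219.5),(272.25,226.5)]])
print(w.round(4),w.mean(0).round(4))
d=w[0]+w[1]-w[2]-w[3];e=w[0]+w[3]-w[1]-w[2];print(np.arctan2(d[1],d[0]),np.arctan2(-e[0],e[1]),np.linalg.norm(d)/2,np.linalg.norm(e)/2)
l=[np.array([at(c,165+u/4,160+v/4,.024) for u,v in q]) for q in ([(491,118),(504,246)],[(556,112),(567,225)],[(618,106),(631,236)])]
for q in l: print(q.round(4), np.arctan2(*(q[0]-q[1])[[1,0]]))
```

```text
[[ 0.6282  0.1034  0.03  ]
 [ 0.6432 -0.1328  0.03  ]
 [ 0.5186 -0.1442  0.03  ]
 [ 0.4987  0.0943  0.03  ]] [ 0.5722 -0.0198  0.03  ]
0.08043765629942962 0.07317740976960951 0.1274644619476432 0.23797067396242574
[[0.6236 0.04   0.024 ]
 [0.5148 0.0308 0.024 ]] 0.08411747045783739
[[ 0.6279 -0.0152  0.024 ]
 [ 0.5318 -0.0227  0.024 ]] 0.07774071346734313
[[ 0.6321 -0.0679  0.024 ]
 [ 0.5216 -0.0766  0.024 ]] 0.07823877734106745
```

Run:
```python
from h import *
c=shot('wrist','w4')
print(robot.get_obs()['position'])
for u in (.108,.114,.12): p=np.array([.576-u*.997,-.017-u*.078,.077]); print(u,pix(c,p))
d=load('w3');print('home w3 285.5,203->',at(d,285.5,203,.077))
```

```text
[ 0.45681757 -0.02726059  0.19849754]
0.108 [280.94638747 212.53923598]
0.114 [280.94096144 206.72435299]
0.12 [280.93547317 200.84277802]
home w3 285.5,203-> [ 0.57445452 -0.01479789  0.077     ]
```

View pics/w4.png

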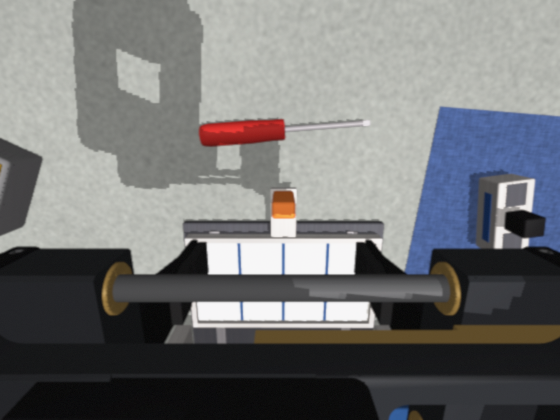

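The handle is at about (284,203), and a plate strip of about 14 mm shows in front of the tray, so it is all the way out. Next I'll pick the magazines, starting with B.

{"op": "play_rows", "data": {"gripper": [-1, -1, -1, -1, -1, -1, -1, -1, -1], "delta_pos": [[-0.5, 5, 0], [-1, 10, 0.5], [-1.6, 15, 1], [-2.1, 20, 2], [-2.5, 24, 2.7], [-2.6, 26.1, 2.9], [-2.6, 26.1, 2.9], [-2.6, 26.1, 2.9], [-2.6, 26.1, 2.9]], "turn": [[0, 0, -0.05], [0, 0, -0.1], [0, 0, -0.135], [0, 0, -0.135], [0, 0, -0.135], [0, 0, -0.135], [0, 0, -0.135], [0, 0, -0.135], [0, 0, -0.135]]}}

```text
time: 12.85
position: [0.4607, 0.2346, 0.1665]
tool_rot: [-0.105, 0.994, -0.0, -0.0]
ft_force: [-0.2, -0.4, -0.6]
grip_width: 0.0868
grip_force: 0.0
```

Run:
```python
from h import *
c=shot('wrist','w5')
for n,g in dict(A=[.459,.382,.066],B=[.4635,.2345,.066],C=[.5685,.2565,.066]).items(): print(n,pix(c,g))
rel([.464,.2345,.040],.212+1.571)
```

```text
A [433.95925196 238.39272757]
B [278.90009219 211.30665948]
C [278.64983686 313.24997397]
cm [-0.31 -0.08 12.66]
turn z -0.002 q6 -1.53
```

View pics/w5.png

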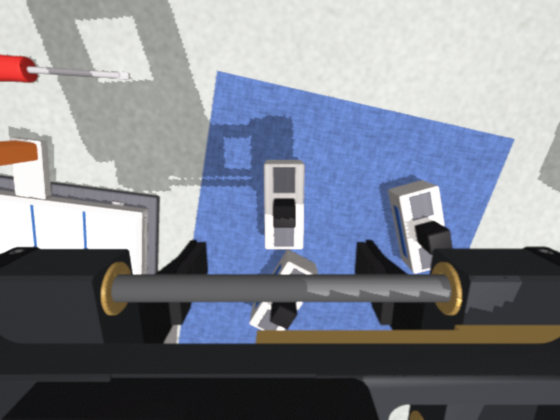

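The wrist view shows B's grip at (284,214), square to the tool and close to the prediction. I'll descend and grasp.

{"op": "play_rows", "data": {"gripper": [-0.5, -0.5, -0.5, -0.5, 0, 1, 1, 1, 1, 1, 1, 1], "delta_pos": [[-0.5, 0.1, 5], [-0.5, 0.1, 9], [-0.5, 0.1, 12], [-0.5, 0.1, 12.6], [-0.5, 0.1, 12.6], [-0.5, 0.1, 12.6], [-0.5, 0.1, 12.6], [-0.5, 0.1, 12.6], [-0.5, 0.1, 12.6], [-0.5, 0.1, 12.6], [-0.5, 0.1, 12.6], [-0.5, 0.1, 12.6]], "turn": [[0, 0, 0], [0, 0, 0], [0, 0, 0], [0, 0, 0], [0, 0, 0], [0, 0, 0], [0, 0, 0], [0, 0, 0], [0, 0, 0], [0, 0, 0], [0, 0, 0], [0, 0, 0]], "squeeze": 25}}

```text
time: 14.4
position: [0.4654, 0.238, 0.0408]
tool_rot: [-0.106, 0.994, 0.0, 0.0]
ft_force: [-0.7, 0.7, 4.0]
grip_width: 0.0218
grip_force: 24.9
```

{"op": "play_rows", "data": {"gripper": [1, 1, 1, 1, 1], "delta_pos": [[0, 0, -2], [0, 0, -5], [0, 0, -9], [0, 0, -12], [0, 0, -12]], "turn": [[0, 0, 0], [0, 0, 0], [0, 0, 0], [0, 0, 0], [0, 0, 0]]}}

```text
time: 15.02
position: [0.4667, 0.238, 0.162]
tool_rot: [-0.106, 0.994, 0.0, 0.002]
ft_force: [0.1, -0.2, -2.6]
grip_width: 0.0219
grip_force: 24.9
```

```bash
cat >> h.py <<'E'
MID=np.array([.569,-.0195]); YAW=.079
def lane(k,z,dx=0):
    y=(-.081,-.027,.027,.081)[k-1]; u=np.array([np.cos(YAW),np.sin(YAW)]); v=np.array([-u[1],u[0]])
    return [*(MID+u*dx+v*y),z]
E
python3 - <<'E'
from h import *
shot('wrist','w6'); print(robot.get_obs()['grip_width'],robot.get_obs()['position'])
rel(lane(2,.15),YAW+1.571)
E
```

```text
0.0215998178409004 [0.46539305 0.23769819 0.16056088]
cm [ -4.35 -30.     1.06]
turn z 0.133 q6 -1.52
```

View pics/w6.png

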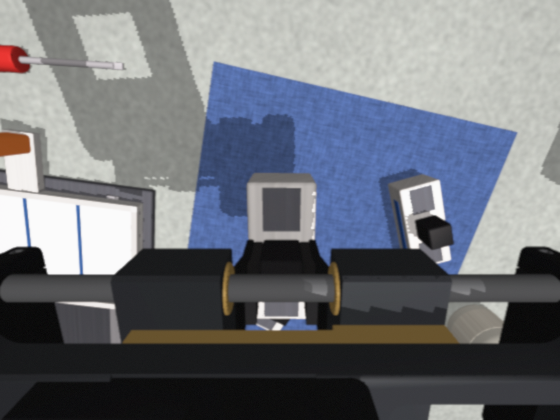

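Run:
```python
from h import *
c=load('w6'); p=np.array([0.46539,0.2377,0.1606])
u=np.array([np.cos(.212),np.sin(.212),0])
for v in (175,179,183,187):
  for z in (.1566,.1206): q=at(c,281.5,v,z)-p; print(v,z,(q@u).round(4),(q@[-u[1],u[0],0]).round(4))
w=[at(c,x,183,.1566) for x in (250,314)];print(np.linalg.norm(w[0]-w[1]))
print(-c['R'].T@c['t']-p)
B=cv2.resize(cv2.imread('pics/w6.png')[150:280,220:340],None,fx=5,fy=5);cv2.imwrite('pics/w6c.png',B)
```

```text
175 0.1566 -0.0451 0.0015
175 0.1206 -0.0389 0.0016
179 0.1566 -0.0428 0.0015
179 0.1206 -0.0362 0.0016
183 0.1566 -0.0405 0.0015
183 0.1206 -0.0334 0.0016
187 0.1566 -0.0382 0.0015
187 0.1206 -0.0306 0.0016
0.03627010894350027
[-0.07218713 -0.01453886  0.1636798 ]
```

View pics/w6c.png

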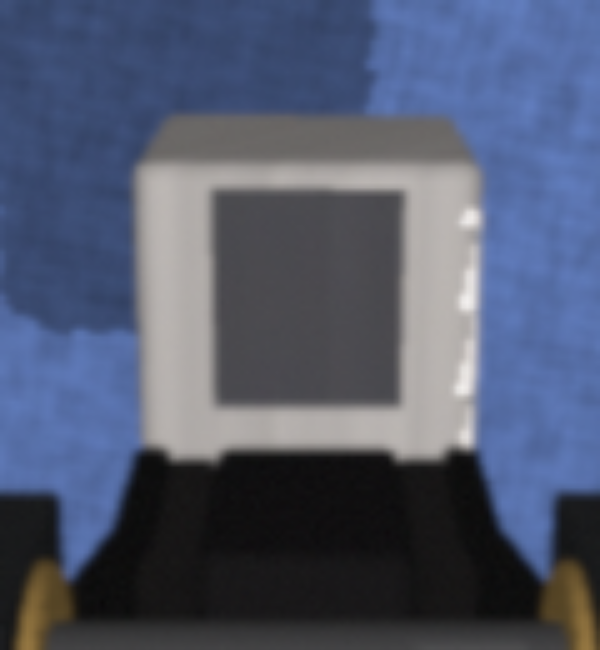

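B is held squarely. Its front top edge at row 183 puts its centre 4.5 mm ahead of the TCP along the magazine's x axis. Next I'll hover over lane 2.

Run:
```python
from h import *
rel(lane(2,.14,-.0045),YAW+1.571)
```

```text
cm [ -3.9  -29.94   2.06]
turn z 0.133 q6 -1.52
```

{"op": "play_rows", "data": {"gripper": [1, 1, 1, 1, 1, 1, 1, 1, 1, 1], "delta_pos": [[-0.5, -4, 0], [-1, -9, 0], [-1.6, -14, 0], [-2.3, -19, 0], [-3, -24, 0], [-3.6, -28, 1], [-3.9, -29.9, 2], [-3.9, -29.9, 2], [-3.9, -29.9, 2], [-3.9, -29.9, 2]], "turn": [[0, 0, 0.04], [0, 0, 0.08], [0, 0, 0.12], [0, 0, 0.133], [0, 0, 0.133], [0, 0, 0.133], [0, 0, 0.133], [0, 0, 0.133], [0, 0, 0.133], [0, 0, 0.133]]}}

```text
time: 16.32
position: [0.5659, -0.0446, 0.1407]
tool_rot: [-0.041, 0.999, 0.0, -0.0]
ft_force: [0.7, -0.1, -1.8]
grip_width: 0.0218
grip_force: 24.9
```

Run:
```python
from h import *
c=shot('wrist','w7'); print(robot.get_obs()['position'],robot.get_obs()['tool_rot'])
u=np.array([np.cos(YAW),np.sin(YAW)]); v=np.array([-u[1],u[0]])
for x,y,z in [(-.062,-.117,.03),(-.062,.117,.03),(-.056,0,.024),(-.056,-.054,.024),(-.056,.054,.024),(-.11,0,.077)]: print((x,y),pix(c,[*(MID+x*u+y*v),z]).round(1))
B=cv2.resize(cv2.imread('pics/w7.png')[130:300,150:430],None,fx=2.8,fy=2.8,interpolation=cv2.INTER_CUBIC)
cv2.imwrite('pics/w7c.png',B)
```

```text
[ 0.56610844 -0.044828    0.14088323] [-4.05137049e-02  9.99178977e-01  1.07841428e-04 -7.93703924e-06]
(-0.062, -0.117) [176.  143.8]
(-0.062, 0.117) [438.6 144.3]
(-0.056, 0) [306.7 150.3]
(-0.056, -0.054) [247.7 150.2]
(-0.056, 0.054) [365.6 150.5]
(-0.11, 0) [315.   78.1]
```

View pics/w7c.png

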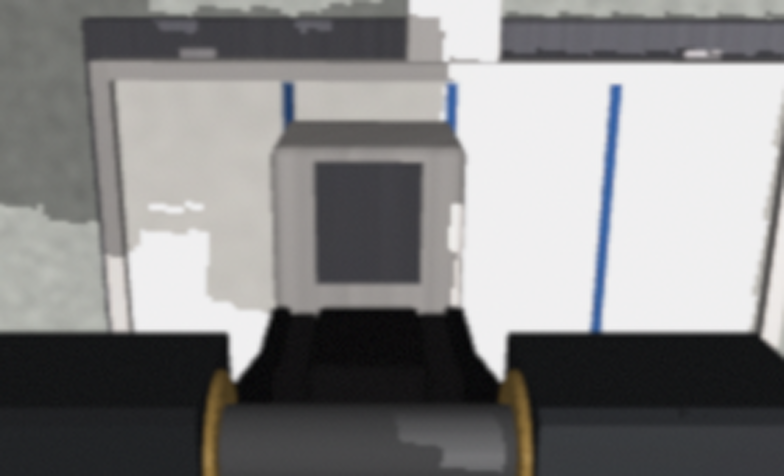

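Run:
```python
from h import *
u=np.array([np.cos(YAW),np.sin(YAW),0])
c=load('w7')
t=at(c,300,152.1,.03)@u
for z in (0.006,.01,.014,.018): print(z,t-at(c,300,136.4,z)@u)
for n,k in (('w3',3),('w4',4)):
    im=cv2.imread(f'pics/{n}.png'); col=im[100:345,255:262].mean(1).mean(1); d=np.diff(col); i=np.argsort(-abs(d))[:8]; print(n,sorted([(int(100+j),int(d[j])) for j in i]))
B=np.hstack([cv2.resize(cv2.imread(f'pics/{n}.png')[110:250,170:310],None,fx=2.8,fy=4,interpolation=cv2.INTER_CUBIC) for n in('w3','w4')]);cv2.imwrite('pics/w34.png',B)
```

```text
0.006 0.012756719744089096
0.01 0.012913721196760874
0.014 0.013070722649432487
0.018 0.01322772410210421
w3 [(120, -29), (121, -30), (122, -30), (236, 47), (237, 66), (273, -77), (274, -65), (343, -29)]
w4 [(237, 50), (238, 54), (273, -82), (274, -84), (300, 54), (301, 85), (320, -67), (327, -65)]
```

View pics/w34.png

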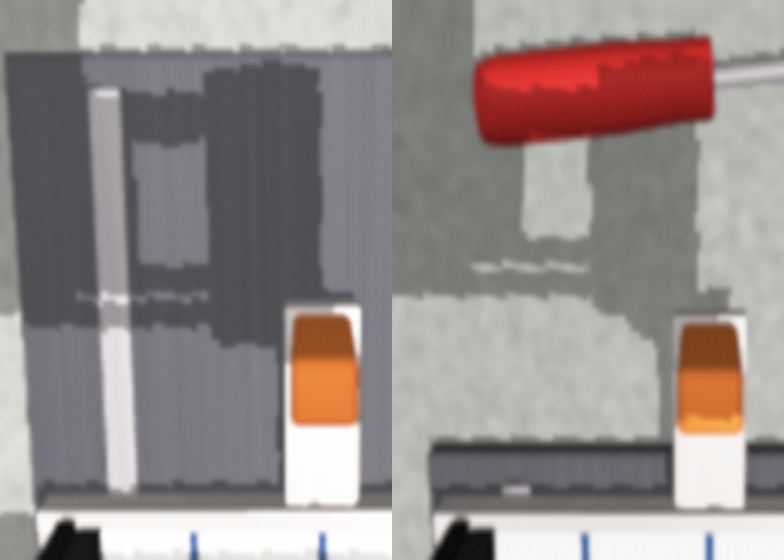

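The plate-to-tray gap measures 13 mm, so the tray is fully out. The wrist camera puts the tray mid about 7 mm further in x and 4 mm in y than I assumed, so I'll correct the target using the wrist camera.

Run:
```python
from h import *
rel([.5735,-.0442,.066],YAW+1.571)
```

```text
cm [-0.74  0.    7.49]
turn z 0.002 q6 -1.93
```

{"op": "play_rows", "data": {"gripper": [1, 1, 1, 1, 1, 1, 1, 0.0, 0.0, 0.0, 0.0, 0.0], "delta_pos": [[-0.7, 0, 1], [-0.7, 0, 3], [-0.7, 0, 5], [-0.7, 0, 6.5], [-0.7, 0, 7.2], [-0.7, 0, 7.5], [-0.7, 0, 7.5], [-0.7, 0, 7.5], [-0.7, 0, 7.5], [-0.7, 0, 7.5], [-0.7, 0, 2], [-0.7, 0, -4]], "turn": [[0, 0, 0], [0, 0, 0], [0, 0, 0], [0, 0, 0], [0, 0, 0], [0, 0, 0], [0, 0, 0], [0, 0, 0], [0, 0, 0], [0, 0, 0], [0, 0, 0], [0, 0, 0]]}}

```text
time: 17.88
position: [0.5727, -0.0456, 0.1808]
tool_rot: [-0.04, 0.999, 0.0, -0.001]
ft_force: [0.9, -0.4, 0.3]
grip_width: 0.0433
grip_force: 0.0
```

Run:
```python
from h import *
c=shot('wrist','w8'); print(robot.get_obs()['position'],robot.get_obs()['grip_width'])
c2=shot('top','t2'); im=cv2.imread('pics/t2.png')
B=np.vstack([cv2.resize(cv2.imread('pics/w8.png')[120:290,150:430],(700,425),interpolation=cv2.INTER_CUBIC),cv2.resize(im[190:260,165:240],None,fx=2.3,fy=2.3).repeat(1,1)] if 0 else [cv2.resize(cv2.imread('pics/w8.png')[120:290,150:430],(700,340))])
m=cv2.resize(im[175:265,165:265],(280,252)); B2=np.zeros((592,700,3),np.uint8);B2[:340]=B;B2[340:,:280]=m
cv2.imwrite('pics/w8c.png',B2)
rel([.572,.260,.17],-.297+1.571)
```

```text
[ 0.57792758 -0.04677698  0.18984507] 0.0434282228802466
cm [-1.79 30.65  1.61]
turn z 0.376 q6 -1.92
```

View pics/w8c.png

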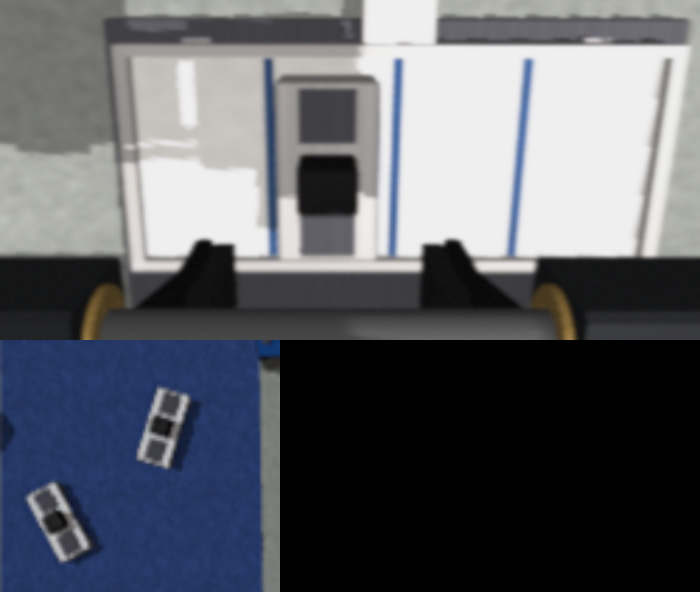

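B stands centred in lane 2, about 2 mm towards -y. A and C haven't moved. Next is C.

{"op": "play_rows", "data": {"gripper": [0, -0.5, -0.5, -0.5, -0.5, -0.5, -0.5, -0.5, -0.5, -0.5], "delta_pos": [[0, 4, 0], [-0.4, 9, 0], [-0.8, 14, 0], [-1.2, 19, 0], [-1.6, 24, 0], [-1.8, 28.5, 0], [-1.8, 30.6, 0], [-1.8, 30.6, 0.6], [-1.8, 30.6, 0.6], [-1.8, 30.6, 0.6]], "turn": [[0, 0, 0.05], [0, 0, 0.15], [0, 0, 0.25], [0, 0, 0.35], [0, 0, 0.376], [0, 0, 0.376], [0, 0, 0.376], [0, 0, 0.376], [0, 0, 0.376], [0, 0, 0.376]]}}

```text
time: 19.23
position: [0.5674, 0.259, 0.1744]
tool_rot: [0.149, 0.989, -0.0, -0.0]
ft_force: [-0.1, -0.1, -0.7]
grip_width: 0.0652
grip_force: 0.0
```

Run:
```python
from h import *
c=shot('wrist','w9'); im=cv2.cvtColor(c['color'],cv2.COLOR_RGB2GRAY)
m=((im[120:240,200:360]<45)*255).astype(np.uint8); n,l,s,ce=cv2.connectedComponentsWithStats(m)
for i in range(1,n):
    if s[i,4]>80: print(s[i],ce[i]+[200,120])
print(pix(c,[.573,.2585,.066]),pix(c,[.568,.256,.066]))
print(robot.get_obs()['position']);rel([.573,.2585,.0405],-.297+1.571)
```

```text
[ 75  75  20  27 514] [284.06031128 207.9922179 ]
[280.56321086 212.51890792] [276.4403514  208.38115371]
[0.56753749 0.2592006  0.17455454]
cm [-0.54  0.1  13.41]
turn z -0.002 q6 -1.02
```

{"op": "play_rows", "data": {"gripper": [-0.5, -0.5, -0.5, -0.5, 0, 1, 1, 1, 1, 1, 1, 1], "delta_pos": [[-0.5, 0.3, 5], [-0.5, 0.3, 9], [-0.5, 0.3, 12.5], [-0.5, 0.3, 13.4], [-0.5, 0.3, 13.4], [-0.5, 0.3, 13.4], [-0.5, 0.3, 13.4], [-0.5, 0.3, 13.4], [-0.5, 0.3, 13.4], [-0.5, 0.3, 13.4], [-0.5, 0.3, 13.4], [-0.5, 0.3, 13.4]], "turn": [[0, 0, 0], [0, 0, 0], [0, 0, 0], [0, 0, 0], [0, 0, 0], [0, 0, 0], [0, 0, 0], [0, 0, 0], [0, 0, 0], [0, 0, 0], [0, 0, 0], [0, 0, 0]]}}

```text
time: 20.78
position: [0.5728, 0.262, 0.0408]
tool_rot: [0.148, 0.989, -0.0, -0.0]
ft_force: [-1.6, -1.2, 3.8]
grip_width: 0.0218
grip_force: 24.9
```

{"op": "play_rows", "data": {"gripper": [1, 1, 1, 1, 1, 1, 1], "delta_pos": [[0, 0, -2], [0, 0, -5], [0, 0, -9], [0, 0, -12], [0, 0, -12], [0, 0, -12], [0, 0, -12]], "turn": [[0, 0, 0], [0, 0, 0], [0, 0, 0], [0, 0, 0], [0, 0, 0], [0, 0, 0], [0, 0, 0]]}}

```text
time: 21.65
position: [0.5715, 0.2618, 0.1587]
tool_rot: [0.148, 0.989, -0.001, -0.002]
ft_force: [-0.9, 0.4, -2.7]
grip_width: 0.0217
grip_force: 24.9
```

```bash
cat > held.py <<'E'
from h import *
import sys
n,k=sys.argv[1],int(sys.argv[2])
MIDC=np.array([.5764,-.0146])
c=shot('wrist',n); o=robot.get_obs(); print(o['position'],o['grip_width'])
im=cv2.cvtColor(c['color'],cv2.COLOR_RGB2GRAY).astype(float); col=im[150:240,262:268].mean(1); print('rows 165-200',col[15:50].astype(int))
u=np.array([np.cos(YAW),np.sin(YAW)]); v=np.array([-u[1],u[0]])
y=(-.081,-.027,.027,.081)[k-1]
p=MIDC+v*y-u*.0045-v*.0015
rel([*p,.14],YAW+1.571)
E
python3 held.py w10 3
```

```text
[0.57172595 0.26188925 0.15874692] 0.021959330321736453
rows 165-200 [ 90  88  86  86  92 106 119 123 123 122 123 124 125 143 196 239 248 252
 252 234 170 142 141 141 142 142 142 141 134 120 103  97  96  96  96]
cm [ -7.19 -24.09   1.9 ]
turn z -0.376 q6 -1.02
```

{"op": "play_rows", "data": {"gripper": [1, 1, 1, 1, 1, 1, 1, 1, 1, 1], "delta_pos": [[-1.2, -4, 0], [-2.5, -9, 0], [-4, -14, 0], [-5.5, -19, 0], [-7, -23, 1], [-7.4, -24, 1.9], [-7.4, -24, 1.9], [-7.4, -24, 1.9], [-7.4, -24, 1.9], [-7.4, -24, 1.9]], "turn": [[0, 0, -0.05], [0, 0, -0.15], [0, 0, -0.25], [0, 0, -0.35], [0, 0, -0.376], [0, 0, -0.376], [0, 0, -0.376], [0, 0, -0.376], [0, 0, -0.376], [0, 0, -0.376]]}}

```text
time: 22.95
position: [0.5735, 0.012, 0.1419]
tool_rot: [-0.04, 0.999, -0.0, 0.0]
ft_force: [-0.6, -0.2, -1.9]
grip_width: 0.0216
grip_force: 25.0
```

Run:
```python
from h import *
u=np.array([np.cos(YAW),np.sin(YAW)]); v=np.array([-u[1],u[0]])
p=np.array([.5764,-.0146])+v*.027-u*.0019-v*.0015
rel([*p,.066],YAW+1.571); print(robot.get_obs()['position'])
```

```text
cm [ 0.12 -0.13  7.59]
turn z 0.002 q6 -1.83
[0.57351362 0.01201518 0.14186434]
```

{"op": "play_rows", "data": {"gripper": [1, 1, 1, 1, 1, 1, 1, 0.0, 0.0, 0.0, 0.0, 0.0], "delta_pos": [[0.1, -0.1, 1], [0.1, -0.1, 3], [0.1, -0.1, 5], [0.1, -0.1, 6.5], [0.1, -0.1, 7.2], [0.1, -0.1, 7.6], [0.1, -0.1, 7.6], [0.1, -0.1, 7.6], [0.1, -0.1, 7.6], [0.1, -0.1, 7.6], [0.1, -0.1, 2], [0.1, -0.1, -4]], "turn": [[0, 0, 0], [0, 0, 0], [0, 0, 0], [0, 0, 0], [0, 0, 0], [0, 0, 0], [0, 0, 0], [0, 0, 0], [0, 0, 0], [0, 0, 0], [0, 0, 0], [0, 0, 0]]}}

```text
time: 24.45
position: [0.5718, 0.01, 0.1819]
tool_rot: [-0.04, 0.999, 0.0, -0.001]
ft_force: [0.5, 0.3, -0.3]
grip_width: 0.0433
grip_force: 0.0
```

Run:
```python
from h import *
c2=shot('top','t2b'); im=c2['color'].astype(int); 
m=((im[215:270,165:215].sum(2)<110)*255).astype(np.uint8); n,l,s,ce=cv2.connectedComponentsWithStats(m)
o=load('t2')['color'].astype(int); print('diff A',abs(im-o)[215:270,165:215].mean())
print(robot.get_obs()['position']);rel([.463,.3845,.175],.49+1.571)
```

```text
diff A 1.4295757575757575
[0.57708478 0.00933434 0.19087802]
cm [ 8.4  38.31  1.34]
turn z -0.41 q6 -1.83
```

{"op": "play_rows", "data": {"gripper": [0, -0.5, -0.5, -0.5, -0.5, -0.5, -0.5, -0.5, -0.5, -0.5, -0.5, -0.5], "delta_pos": [[0, 4, 0], [1, 9, 0], [2.2, 14, 0], [3.5, 19, 0], [4.8, 24, 0], [6, 29, 0], [7.2, 34, 0], [8.1, 38, 0], [8.1, 38.3, 0.6], [8.1, 38.3, 0.6], [8.1, 38.3, 0.6], [8.1, 38.3, 0.6]], "turn": [[0, 0, -0.05], [0, 0, -0.15], [0, 0, -0.25], [0, 0, -0.35], [0, 0, -0.41], [0, 0, -0.41], [0, 0, -0.41], [0, 0, -0.41], [0, 0, -0.41], [0, 0, -0.41], [0, 0, -0.41], [0, 0, -0.41]]}}

```text
time: 26.0
position: [0.4621, 0.3842, 0.1757]
tool_rot: [-0.241, 0.97, -0.0, 0.0]
ft_force: [-0.2, 0.0, -0.0]
grip_width: 0.0653
grip_force: 0.0
```

Run:
```python
from h import *
c=shot('wrist','w11'); im=cv2.cvtColor(c['color'],cv2.COLOR_RGB2GRAY)
m=((im[120:240,200:360]<45)*255).astype(np.uint8); n,l,s,ce=cv2.connectedComponentsWithStats(m)
for i in range(1,n):
    if s[i,4]>80: print(s[i],ce[i]+[200,120])
p=[.463,.3845];print(pix(c,[*p,.066]))
print(robot.get_obs()['position']);rel([*p,.0405],.49+1.571)
a=cv2.resize(cv2.imread('pics/w11.png'),(400,300)); cv2.imwrite('pics/w11c.png',np.hstack([a,cv2.resize(cv2.imread('pics/t2b.png')[160:260,165:300],(400,300))]))
```

```text
[ 75  71  20   8 133] [284.27819549 194.15037594]
[279.87616742 206.38642167]
[0.46205951 0.38436986 0.17570768]
cm [-0.09 -0.03 13.52]
turn z -0.003 q6 -1.55
```

View pics/w11c.png

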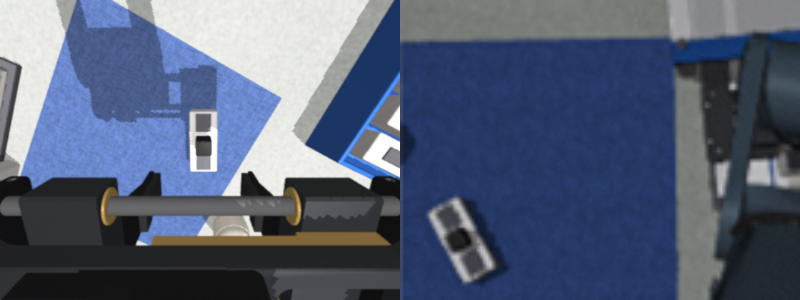

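A is undisturbed: grip at about (285,206), aligned with the tool. I'll descend and grasp.

{"op": "play_rows", "data": {"gripper": [-0.5, -0.5, -0.5, -0.5, 0, 1, 1, 1, 1, 1, 1, 1], "delta_pos": [[-0.2, 0.2, 5], [-0.2, 0.2, 9], [-0.2, 0.2, 12.5], [-0.2, 0.2, 13.5], [-0.2, 0.2, 13.5], [-0.2, 0.2, 13.5], [-0.2, 0.2, 13.5], [-0.2, 0.2, 13.5], [-0.2, 0.2, 13.5], [-0.2, 0.2, 13.5], [-0.2, 0.2, 13.5], [-0.2, 0.2, 13.5]], "turn": [[0, 0, 0], [0, 0, 0], [0, 0, 0], [0, 0, 0], [0, 0, 0], [0, 0, 0], [0, 0, 0], [0, 0, 0], [0, 0, 0], [0, 0, 0], [0, 0, 0], [0, 0, 0]]}}

```text
time: 27.55
position: [0.4624, 0.3882, 0.0409]
tool_rot: [-0.242, 0.97, 0.0, 0.0]
ft_force: [-1.6, 1.0, 3.8]
grip_width: 0.0221
grip_force: 25.0
```

{"op": "play_rows", "data": {"gripper": [1, 1, 1, 1, 1, 1, 1], "delta_pos": [[0, 0, -2], [0, 0, -5], [0, 0, -9], [0, 0, -12], [0, 0, -12], [0, 0, -12], [0, 0, -12]], "turn": [[0, 0, 0], [0, 0, 0], [0, 0, 0], [0, 0, 0], [0, 0, 0], [0, 0, 0], [0, 0, 0]]}}

```text
time: 28.42
position: [0.461, 0.3872, 0.1583]
tool_rot: [-0.242, 0.97, -0.001, -0.002]
ft_force: [0.6, -0.2, -3.4]
grip_width: 0.0219
grip_force: 25.0
```

```bash
python3 held.py w12 4
```

```text
[0.46121759 0.3873762  0.15855852] 0.021973425034783577
rows 165-200 [ 95  98 102 114 125 128 128 127 128 130 130 142 173 196 208 214 199 147
 107  99  98  99  99  99  98  99 101 101 100 100 100 100 100 100 100]
cm [  5.96 -33.43   1.88]
turn z 0.41 q6 -1.55
```

{"op": "play_rows", "data": {"gripper": [1, 1, 1, 1, 1, 1, 1, 1, 1, 1, 1], "delta_pos": [[0.7, -4, 0], [1.5, -9, 0], [2.3, -14, 0], [3.1, -19, 0], [4, -24, 0], [4.8, -29, 0], [5.6, -33.6, 1], [5.6, -33.6, 1.9], [5.6, -33.6, 1.9], [5.6, -33.6, 1.9], [5.6, -33.6, 1.9]], "turn": [[0, 0, 0.05], [0, 0, 0.15], [0, 0, 0.25], [0, 0, 0.35], [0, 0, 0.41], [0, 0, 0.41], [0, 0, 0.41], [0, 0, 0.41], [0, 0, 0.41], [0, 0, 0.41], [0, 0, 0.41]]}}

```text
time: 29.85
position: [0.5706, 0.0663, 0.1418]
tool_rot: [-0.041, 0.999, 0.0, 0.0]
ft_force: [-0.4, -0.5, -3.4]
grip_width: 0.0219
grip_force: 25.0
```

Run:
```python
from h import *
u=np.array([np.cos(YAW),np.sin(YAW)]); v=np.array([-u[1],u[0]])
p=np.array([.5764,-.0146])+v*.081-u*.0008-v*.0015
rel([*p,.066],YAW+1.571); print(robot.get_obs()['position'])
shot('wrist','w13')
```

```text
cm [ 0.14 -0.16  7.58]
turn z 0.002 q6 -1.73
[0.57055584 0.06633079 0.14181844]
```

View pics/w13.png

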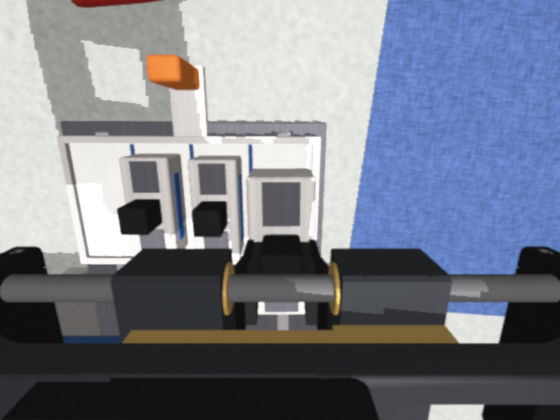

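I've now viewed more pictures than the 14 allowed, so I'll use numeric checks only from here. B and C stand in a row, and A hovers over lane 4 (left lane line at column 250). Placing it now.

{"op": "play_rows", "data": {"gripper": [1, 1, 1, 1, 1, 1, 1, 0.0, 0.0, 0.0, 0.0, 0.0], "delta_pos": [[0.1, -0.1, 1], [0.1, -0.1, 3], [0.1, -0.1, 5], [0.1, -0.1, 6.5], [0.1, -0.1, 7.2], [0.1, -0.1, 7.6], [0.1, -0.1, 7.6], [0.1, -0.1, 7.6], [0.1, -0.1, 7.6], [0.1, -0.1, 7.6], [0.1, -0.1, 2], [0.1, -0.1, -6]], "turn": [[0, 0, 0], [0, 0, 0], [0, 0, 0], [0, 0, 0], [0, 0, 0], [0, 0, 0], [0, 0, 0], [0, 0, 0], [0, 0, 0], [0, 0, 0], [0, 0, 0], [0, 0, 0]]}}

```text
time: 31.4
position: [0.569, 0.064, 0.1843]
tool_rot: [-0.04, 0.999, 0.0, -0.002]
ft_force: [0.9, -0.6, 0.9]
grip_width: 0.0436
grip_force: 0.0
```

Run:
```python
from h import *
print(robot.get_obs()['position']);rel([.462,-.0255,.19],YAW+1.571)
```

```text
[0.56903348 0.06402977 0.1842723 ]
cm [11.38 -8.08 -0.54]
turn z -0.0 q6 -1.73
```

{"op": "play_rows", "data": {"gripper": [-0.3, -0.6, -0.6, -0.6, -0.6, -0.6, -0.6], "delta_pos": [[4, -3, 0], [9, -6, 0], [11.4, -8, 0], [11.4, -8, 0], [11.4, -8, 0], [11.4, -8, 0], [11.4, -8, 0]], "turn": [[0, 0, 0], [0, 0, 0], [0, 0, 0], [0, 0, 0], [0, 0, 0], [0, 0, 0], [0, 0, 0]]}}

```text
time: 32.28
position: [0.4632, -0.0242, 0.184]
tool_rot: [-0.04, 0.999, -0.0, 0.0]
ft_force: [-1.1, -0.1, 0.4]
grip_width: 0.0698
grip_force: 0.0
```

Run:
```python
from h import *
c=shot('wrist','w14'); im=c['color'].astype(int); h=cv2.cvtColor(c['color'],cv2.COLOR_RGB2HSV)
m=((h[...,0]<16)&(h[...,0]>6)&(h[...,1]>180)&(h[...,2]>170)).astype(np.uint8); n,l,s,ce=cv2.connectedComponentsWithStats(m[:250]); print('orange',[(s[i],ce[i]) for i in range(1,n) if s[i,4]>40])
p=[.463,-.0255]; print(pix(c,[*p,.077]))
print(robot.get_obs()['position']);rel([*p,.045],YAW+1.571)
```

```text
orange [(array([270, 200,  22,  17, 359], dtype=int32), array([280.38718663, 208.24512535]))]
[278.18471356 206.3473057 ]
[ 0.46300624 -0.02426361  0.18390653]
cm [ 1.000e-02 -1.200e-01  1.389e+01]
turn z 0.001 q6 -1.95
```

Run:
```python
from h import *
c=shot('scene','s1'); g=cv2.cvtColor(c['color'],cv2.COLOR_RGB2GRAY)
u=np.array([np.cos(YAW),np.sin(YAW)]); v=np.array([-u[1],u[0]])
P=[np.array([*(np.array(m)+v*y),.09]) for y in(-.027,.027,.081) for m in [(.571,-.017)]]
q=np.array([pix(c,p) for p in P]); print(q.round(1))
x0,y0=(q.min(0)-25).astype(int); x1,y1=(q.max(0)+30).astype(int)
for t in (35,50):
    n,l,s,ce=cv2.connectedComponentsWithStats(((g[y0:y1,x0:x1]<t)*255).astype(np.uint8)); print([(s[i].tolist(),(ce[i]+[x0,y0]).round(1).tolist()) for i in range(1,n) if s[i,4]>20], x0,y0)
for k in 0,1,2:
    p=P[k]; print('d(px)/10mm x,y',((pix(c,p+[*u*.01,0])-q[k])).round(1),(pix(c,p+[*v*.01,0])-q[k]).round(1))
```

```text
[[239.1 223.3]
 [259.5 220. ]
 [279.8 216.7]]
[] 214 191
[([62, 30, 8, 6, 34], [279.9, 223.6])] 214 191
d(px)/10mm x,y [0.5 3. ] [ 3.8 -0.6]
d(px)/10mm x,y [0.6 3. ] [ 3.8 -0.6]
d(px)/10mm x,y [0.7 2.9] [ 3.7 -0.6]
```

Run:
```python
from h import *
c=load('s1'); g=cv2.cvtColor(c['color'],cv2.COLOR_RGB2GRAY)
for t in (60,70,80,95):
    n,l,s,ce=cv2.connectedComponentsWithStats(((g[195:250,214:310]<t)*255).astype(np.uint8)); print(t,[(s[i,:4].tolist(),(ce[i]+[214,195]).round(1).tolist()) for i in range(1,n) if s[i,4]>15])
print(g[208:240:1,228:292:2])
```

```text
60 [([62, 20, 8, 12], [279.6, 220.8]), ([42, 23, 8, 13], [259.4, 224.2]), ([21, 26, 8, 13], [238.6, 226.9])]
70 [([0, 0, 20, 5], [222.0, 196.5]), ([62, 20, 8, 13], [279.5, 220.7]), ([41, 23, 9, 13], [259.3, 224.0]), ([21, 26, 8, 13], [238.4, 226.9]), ([24, 40, 72, 15], [274.8, 243.4])]
80 [([0, 0, 22, 5], [221.7, 196.3]), ([61, 20, 9, 13], [279.4, 220.8]), ([41, 23, 9, 13], [259.2, 224.0]), ([21, 26, 8, 13], [238.4, 227.0]), ([22, 39, 74, 16], [277.8, 242.7])]
95 [([0, 0, 24, 6], [222.6, 196.6]), ([89, 0, 7, 20], [306.7, 202.4]), ([26, 3, 8, 11], [243.3, 202.2]), ([60, 18, 11, 15], [279.3, 220.3]), ([41, 21, 9, 15], [259.2, 223.4]), ([20, 24, 10, 15], [238.3, 226.3]), ([0, 29, 96, 26], [265.6, 240.8])]
[[106 106 107 ... 164 163 161]
 [107 106 108 ... 162 163 164]
 [107 107 108 ... 163 163 166]
 ...
 [214 120 124 ...  86  88  87]
 [215 126 104 ...  87  87  87]
 [215 143 107 ...  87  86  86]]
```

The three grips are 20.5 px apart in the scene view, which is 54 mm, and in line with their lanes. Now I'll grip the handle and push the tray home.

{"op": "play_rows", "data": {"gripper": [-0.6, -0.6, -0.6, -0.6, 0, 1, 1, 1, 1, 1, 1], "delta_pos": [[0.0, -0.1, 5], [0.0, -0.1, 10], [0.0, -0.1, 13], [0.0, -0.1, 13.9], [0.0, -0.1, 13.9], [0.0, -0.1, 13.9], [0.0, -0.1, 13.9], [0.0, -0.1, 13.9], [0.0, -0.1, 13.9], [0.0, -0.1, 13.9], [0.0, -0.1, 13.9]], "turn": [[0, 0, 0], [0, 0, 0], [0, 0, 0], [0, 0, 0], [0, 0, 0], [0, 0, 0], [0, 0, 0], [0, 0, 0], [0, 0, 0], [0, 0, 0], [0, 0, 0]], "squeeze": 30}}

```text
time: 33.75
position: [0.4626, -0.0249, 0.0453]
tool_rot: [-0.039, 0.999, 0.001, 0.0]
ft_force: [0.7, 5.3, 3.3]
grip_width: 0.0237
grip_force: 30.0
```

{"op": "play_rows", "data": {"gripper": [1, 1, 1, 1, 1, 1, 1, 1, 1, 1, 1, 1], "delta_pos": [[-0.2, 0, 0], [-0.6, 0, 0], [-1.2, 0, 0], [-1.8, 0, 0], [-2.4, 0, 0], [-3, 0, 0], [-3.6, 0, 0], [-4.2, 0, 0], [-4.8, 0, 0], [-5.4, 0, 0], [-5.8, 0, 0], [-6, 0, 0]], "turn": [[0, 0, 0], [0, 0, 0], [0, 0, 0], [0, 0, 0], [0, 0, 0], [0, 0, 0], [0, 0, 0], [0, 0, 0], [0, 0, 0], [0, 0, 0], [0, 0, 0], [0, 0, 0]]}}

```text
time: 35.25
position: [0.5209, -0.0203, 0.0454]
tool_rot: [-0.039, 0.999, 0.001, -0.002]
ft_force: [-4.3, 1.8, 6.1]
grip_width: 0.0239
grip_force: 30.0
```

{"op": "play_rows", "data": {"gripper": [1, 1, 1, 1, 1, 1, 1, 1, 1, 1, 1, 1], "delta_pos": [[-0.2, 0, 0], [-0.6, 0, 0], [-1.2, 0, 0], [-1.8, 0, 0], [-2.4, 0, 0], [-3, 0, 0], [-3.6, 0, 0], [-4.2, 0, 0], [-4.8, 0, 0], [-5.2, 0, 0], [-5.4, 0, 0], [-5.6, 0, 0]], "turn": [[0, 0, 0], [0, 0, 0], [0, 0, 0], [0, 0, 0], [0, 0, 0], [0, 0, 0], [0, 0, 0], [0, 0, 0], [0, 0, 0], [0, 0, 0], [0, 0, 0], [0, 0, 0]]}}

```text
time: 36.75
position: [0.5767, -0.016, 0.0454]
tool_rot: [-0.039, 0.999, 0.001, -0.002]
ft_force: [-2.8, 1.9, 5.7]
grip_width: 0.0238
grip_force: 30.0
```

{"op": "play_rows", "data": {"gripper": [1, 1, 1, 1, 1, 1], "delta_pos": [[-0.2, 0, 0], [-0.4, 0, 0], [-0.5, 0, 0], [-0.6, 0, 0], [-0.7, 0, 0], [-0.7, 0, 0]], "turn": [[0, 0, 0], [0, 0, 0], [0, 0, 0], [0, 0, 0], [0, 0, 0], [0, 0, 0]]}}

```text
time: 37.5
position: [0.5823, -0.0156, 0.0454]
tool_rot: [-0.04, 0.999, 0.001, -0.003]
ft_force: [-5.7, 0.5, 8.9]
grip_width: 0.024
grip_force: 30.0
```

{"op": "play_rows", "data": {"gripper": [1, 1, 1, 1, 1], "delta_pos": [[-0.2, 0, 0], [-0.4, 0, 0], [-0.6, 0, 0], [-0.6, 0, 0], [-0.6, 0, 0]], "turn": [[0, 0, 0], [0, 0, 0], [0, 0, 0], [0, 0, 0], [0, 0, 0]]}}

```text
time: 38.12
position: [0.5823, -0.0155, 0.0453]
tool_rot: [-0.041, 0.999, 0.001, -0.009]
ft_force: [-15.4, -3.4, 15.8]
grip_width: 0.0236
grip_force: 30.0
```

The tray is against the home stop, since force rose with no movement. I'll release, rise and go to the isolator.

{"op": "play_rows", "data": {"gripper": [1, 1, -1, -1, -1, -1, -1, -1, -1, -1, -1], "delta_pos": [[0.6, 0, 0], [0.6, 0, 0], [0.6, 0, 0], [0.6, 0, 0], [0.6, 0, 0], [0.6, 0, -4], [0.6, 0, -8], [0.6, 0, -12], [0.6, 0, -15], [0.6, 0, -15], [0.6, 0, -15]], "turn": [[0, 0, 0], [0, 0, 0], [0, 0, 0], [0, 0, 0], [0, 0, 0], [0, 0, 0], [0, 0, 0], [0, 0, 0], [0, 0, 0], [0, 0, 0], [0, 0, 0]]}}

```text
time: 39.5
position: [0.5845, -0.0158, 0.194]
tool_rot: [-0.04, 0.999, 0.0, -0.001]
ft_force: [-0.5, 0.2, -0.7]
grip_width: 0.0866
grip_force: 0.0
```

Run:
```python
from h import *
c=shot('wrist','w15'); h=cv2.cvtColor(c['color'],cv2.COLOR_RGB2HSV)
for n in ('w3','w14','w15'):
    d=load(n); h=cv2.cvtColor(d['color'],cv2.COLOR_RGB2HSV)
    m=((h[...,0]<16)&(h[...,0]>6)&(h[...,1]>180)&(h[...,2]>170)).astype(np.uint8)[:250]; k,l,s,ce=cv2.connectedComponentsWithStats(m); i=1+np.argmax(s[1:,4]); print(n,s[i],at(d,*ce[i],.077).round(4))
s1=shot('scene','s2'); g=cv2.cvtColor(s1['color'],cv2.COLOR_RGB2GRAY)
print(robot.get_obs()['position']);rel([.468,-.3755,.19],1.194)
```

```text
w3 [275 199  22  16 346] [ 0.5779 -0.0146  0.077 ]
w14 [270 200  22  17 359] [ 0.4647 -0.0233  0.077 ]
w15 [271 196  22  16 342] [ 0.5838 -0.0142  0.077 ]
[ 0.58411504 -0.01581149  0.1933125 ]
cm [ 14.42 -34.94   0.34]
turn z 0.456 q6 -1.87
```

The tray travelled 119 mm, so it is home. On to the isolator.

{"op": "play_rows", "data": {"gripper": [-1, -1, -1, -1, -1, -1, -1, -1, -1, -1, -1, -1], "delta_pos": [[2, -4, 0], [4, -9, 0], [6, -14, 0], [8, -19, 0], [10, -24, 0], [12, -29, 0], [14, -34, 0], [14.4, -34.9, 0.3], [14.4, -34.9, 0.3], [14.4, -34.9, 0.3], [14.4, -34.9, 0.3], [14.4, -34.9, 0.3]], "turn": [[0, 0, 0.06], [0, 0, 0.15], [0, 0, 0.25], [0, 0, 0.35], [0, 0, 0.456], [0, 0, 0.456], [0, 0, 0.456], [0, 0, 0.456], [0, 0, 0.456], [0, 0, 0.456], [0, 0, 0.456], [0, 0, 0.456]]}}

```text
time: 41.1
position: [0.4698, -0.3743, 0.1922]
tool_rot: [0.186, 0.982, 0.0, 0.0]
ft_force: [0.6, 1.0, 0.1]
grip_width: 0.087
grip_force: 0.0
```

Run:
```python
from h import *
print(robot.get_obs()['position']);rel([.469,-.3755,.067],1.194)
# mags on the tray from the top camera
c=shot('top','t3'); g=cv2.cvtColor(c['color'],cv2.COLOR_RGB2GRAY); s=cv2.cvtColor(shot('scene','s3')['color'],cv2.COLOR_RGB2GRAY)
d=load('s3')
u=np.array([np.cos(YAW),np.sin(YAW)]); v=np.array([-u[1],u[0]])
for y in(-.027,.027,.081):
    p=np.array([.571,-.017])+.12*u+v*y; print(pix(d,[*p,.024]),pix(d,[*(p+.045*u),.06]),pix(d,[*p,.09]))
n,l,st,ce=cv2.connectedComponentsWithStats(((s[230:320,200:330]<60)*255).astype(np.uint8)); print([(st[i].tolist(),(ce[i]+[200,230]).round(1).tolist()) for i in range(1,n) if st[i,4]>12])
```

```text
[ 0.46978578 -0.37426101  0.19223588]
cm [ 0.03 -0.14 12.52]
turn z 0.002 q6 -2.05
[247.63427648 275.42986822] [249.49357879 283.08759623] [245.94469579 261.1468887 ]
[268.41439592 271.85730327] [271.22486419 279.31436071] [267.60675986 257.49028665]
[289.01036734 268.31639746] [292.75471878 275.57609992] [289.06882275 253.86744523]
[([94, 6, 21, 5, 25], [305.0, 238.3]), ([112, 21, 11, 14, 125], [317.3, 258.0])]
```

Run:
```python
from h import *
d=load('s3'); s=cv2.cvtColor(d['color'],cv2.COLOR_RGB2GRAY); u=np.array([np.cos(YAW),np.sin(YAW)]); v=np.array([-u[1],u[0]])
for y in(-.027,.027,.081):
    p=np.array([.571,-.017])+.12*u+v*y; print([pix(d,[*(p+.045*u+w*v),z]).round(1).tolist() for w in(-.02,.02) for z in (.06,.024)])
for r in range(268,300,2): print(r,s[r,232:312:2])
```

```text
[[241.4, 284.5], [242.4, 291.9], [257.6, 281.7], [258.2, 289.2]]
[[263.2, 280.7], [263.8, 288.2], [279.2, 277.9], [279.4, 285.5]]
[[284.8, 277.0], [284.9, 284.5], [300.7, 274.2], [300.4, 281.8]]
268 [180 166 167 167 167 195 200 214 214 214 214 213 200 194 191 204 172 186
 207 202 203 205 207 209 209 209 203 193 184 155 115 114 116 115 115 115
 115 110 111  98]
270 [188 167 167 167 168 190 199 204 208 211 186 197 208 207 204 204 206 207
 207 207 203 191 183 158 118 114 116 116 115 114 110 106 111 125 144 123
 112  87  82  82]
272 [194 164 164 175 164 182 205 208 205 206 206 207 206 207 202 190 185 161
 121 113 115 115 114 114 121 110 111 133  79  65  70  69 102 137 151 133
 120  77  89  83]
274 [204 209 206 207 207 207 207 208 204 193 188 167 122 110 115 115 114 113
 111 106 104 126 127 124 100 137 106 136  89  70  69  70  86 136 147 148
 133  73  96  81]
276 [208 206 204 193 184 172 132 111 115 115 115 113 115 110 115 109 126  83
  71  70  71  83 136 145  85 151  97 137 120 105 113 128 132 117 125 154
 129  92  84  82]
278 [135 113 116 114 114 113 115 113 116 136 145 138 169 138 142 
[... 1082 characters left out ...]
09 108 108
  96  85  72  73]
292 [155 113 113 113 113 113 111 112 112 148 168 167 190 184 173 160 212 203
 199 191 187 182 156 139 107 113 115 113 108 105 103 134 145 132  93  93
  94  94  93  92]
294 [170 110 112 112 112 111 112 121 127 201 217 209 199 194 188 182 154 137
 112 114 116 119 114 111 108  92  88  91  93  93  92  93  90  94  94  93
  93  92  88  83]
296 [169 124 126 136 161 169 198 196 187 181 172 142 121 112 112 115 115 110
 108  96  95  92  94  93  92  93  93  92  93  93  92  92  88  84  84  72
  60  73  81 100]
298 [205 200 192 187 173 143 131 111 112 114 108 109 104 104  92  81  84  94
  93  92  94  92  93  93  93  91  91  87  85  76  63  67  73  89 112 127
 154 155 156 151]
```

The scene numbers show lanes 3 and 4 as expected. The lane 2 magazine's end face is at columns 234–248 instead of 242–258, and about 4 rows nearer the camera, so it has been knocked about 20 mm aside. The power is still off, so I'll pull the tray out again and fix it.

Run:
```python
from h import *
rel([.582,-.0155,.19],YAW+1.571)
a=load('s2')['color'].astype(int); b=load('s3')['color'].astype(int)
print('changed s2->s3 in tray region', abs(a-b)[265:300,225:305].mean())
```

```text
cm [ 2.73 37.54  0.22]
turn z -0.455 q6 -2.05
changed s2->s3 in tray region 3.0522619047619046
```

{"op": "play_rows", "data": {"gripper": [-1, -1, -1, -1, -1, -1, -1, -1, -1, -1, -1, -1], "delta_pos": [[0.4, 5, 0], [0.8, 10, 0], [1.3, 15, 0], [1.7, 20, 0], [2.1, 25, 0], [2.5, 30, 0], [2.7, 35, 0.2], [2.7, 37.5, 0.2], [2.7, 37.5, 0.2], [2.7, 37.5, 0.2], [2.7, 37.5, 7], [2.7, 37.5, 12]], "turn": [[0, 0, -0.1], [0, 0, -0.2], [0, 0, -0.3], [0, 0, -0.4], [0, 0, -0.455], [0, 0, -0.455], [0, 0, -0.455], [0, 0, -0.455], [0, 0, -0.455], [0, 0, -0.455], [0, 0, -0.455], [0, 0, -0.455]]}}

```text
time: 42.7
position: [0.5825, -0.0184, 0.0715]
tool_rot: [-0.038, 0.999, -0.0, 0.001]
ft_force: [1.0, -0.9, -0.4]
grip_width: 0.0867
grip_force: 0.0
```

Run:
```python
from h import *
print(robot.get_obs()['position']); rel([.582,-.0157,.045],YAW+1.571)
```

```text
[ 0.58252233 -0.01836814  0.07153646]
cm [0.04 0.27 2.65]
turn z -0.003 q6 -1.87
```

{"op": "play_rows", "data": {"gripper": [-1, -1, 0, 1, 1, 1, 1, 1, 1, 1], "delta_pos": [[0.0, 0.2, 2.7], [0.0, 0.2, 2.7], [0.0, 0.2, 2.7], [0.0, 0.2, 2.7], [0.0, 0.2, 2.7], [0.0, 0.2, 2.7], [0.0, 0.2, 2.7], [0.0, 0.2, 2.7], [0.0, 0.2, 2.7], [0.0, 0.2, 2.7]], "turn": [[0, 0, 0], [0, 0, 0], [0, 0, 0], [0, 0, 0], [0, 0, 0], [0, 0, 0], [0, 0, 0], [0, 0, 0], [0, 0, 0], [0, 0, 0]], "squeeze": 30}}

```text
time: 43.95
position: [0.582, -0.0156, 0.045]
tool_rot: [-0.039, 0.999, -0.001, -0.0]
ft_force: [-1.0, -4.5, -1.0]
grip_width: 0.0237
grip_force: 30.0
```

{"op": "play_rows", "data": {"gripper": [1, 1, 1, 1, 1, 1, 1, 1, 1, 1, 1, 1], "delta_pos": [[0.2, 0, 0], [0.6, 0, 0], [1.2, 0, 0], [1.8, 0, 0], [2.4, 0, 0], [3, 0, 0], [3.6, 0, 0], [4.2, 0, 0], [4.8, 0, 0], [5.4, 0, 0], [5.8, 0, 0], [6, 0, 0]], "turn": [[0, 0, 0], [0, 0, 0], [0, 0, 0], [0, 0, 0], [0, 0, 0], [0, 0, 0], [0, 0, 0], [0, 0, 0], [0, 0, 0], [0, 0, 0], [0, 0, 0], [0, 0, 0]]}}

```text
time: 45.45
position: [0.5237, -0.0201, 0.045]
tool_rot: [-0.039, 0.999, -0.001, 0.002]
ft_force: [3.9, -4.0, -4.8]
grip_width: 0.0237
grip_force: 30.0
```

{"op": "play_rows", "data": {"gripper": [1, 1, 1, 1, 1, 1, 1, 1, 1, 1, 1, 1], "delta_pos": [[0.2, 0, 0], [0.6, 0, 0], [1.2, 0, 0], [1.8, 0, 0], [2.4, 0, 0], [3, 0, 0], [3.6, 0, 0], [4.2, 0, 0], [4.8, 0, 0], [5.4, 0, 0], [6.0, 0, 0], [6.3, 0, 0]], "turn": [[0, 0, 0], [0, 0, 0], [0, 0, 0], [0, 0, 0], [0, 0, 0], [0, 0, 0], [0, 0, 0], [0, 0, 0], [0, 0, 0], [0, 0, 0], [0, 0, 0], [0, 0, 0]]}}

```text
time: 46.95
position: [0.4624, -0.0249, 0.045]
tool_rot: [-0.038, 0.999, -0.001, 0.003]
ft_force: [9.1, 1.1, -11.5]
grip_width: 0.024
grip_force: 30.0
```

{"op": "play_rows", "data": {"gripper": [1, 1, -1, -1, -1, -1, -1, -1, -1, -1, -1, -1], "delta_pos": [[0, 0, 0], [0, 0, 0], [0, 0, 0], [0, 0, 0], [0, 0, 0], [0, 0, -4], [0, 0, -8], [0, 0, -12], [0, 0, -16], [0, 0, -16], [0, 0, -16], [0, 0, -16]], "turn": [[0, 0, 0], [0, 0, 0], [0, 0, 0], [0, 0, 0], [0, 0, 0], [0, 0, 0], [0, 0, 0], [0, 0, 0], [0, 0, 0], [0, 0, 0], [0, 0, 0], [0, 0, 0]]}}

```text
time: 48.45
position: [0.4582, -0.0239, 0.2037]
tool_rot: [-0.039, 0.999, 0.001, -0.002]
ft_force: [0.2, -0.4, 0.4]
grip_width: 0.087
grip_force: 0.0
```

Run:
```python
from h import *
print(robot.get_obs()['position'])
for n in ('s1','s4'):
    if n=='s4': shot('scene',n)
    d=load(n); g=cv2.cvtColor(d['color'],cv2.COLOR_RGB2GRAY)
    k,l,s,ce=cv2.connectedComponentsWithStats(((g[195:250,204:310]<60)*255).astype(np.uint8)); 
    for i in range(1,k):
        if s[i,4]>15: x,y,w,h,_=s[i]; print(n,s[i],(ce[i]+[204,195]).round(1),at(d,204+x+w/2,195+y+3,.09).round(4))
c=load('s4'); P=np.array([.571,-.0438,.09])
```

```text
[ 0.45815822 -0.02391326  0.20373112]
s1 [72 20  8 12 84] [279.6 220.8] [0.5689 0.0639 0.09  ]
s1 [52 23  8 13 85] [259.4 224.2] [0.5724 0.0109 0.09  ]
s1 [31 26  8 13 80] [238.6 226.9] [ 0.5756 -0.0443  0.09  ]
s4 [72 20  8 12 85] [279.6 220.8] [0.5689 0.0639 0.09  ]
s4 [52 23  8 13 84] [259.4 224.1] [0.5724 0.0109 0.09  ]
s4 [23 31  8 13 81] [230.6 231.9] [ 0.5893 -0.0658  0.09  ]
```

Confirmed: B moved by (+14, -21) mm, while A and C are unchanged. I'll hover over B and measure its yaw.

Run:
```python
from h import *
rel([.580,-.066,.20],YAW+1.571)
```

```text
cm [-11.81  -5.14   0.33]
turn z -0.001 q6 -1.95
```

{"op": "play_rows", "data": {"gripper": [-1, -0.5, -0.5, -0.5, -0.5, -0.5, -0.5], "delta_pos": [[-4, -2, 0], [-9, -4, 0], [-11.8, -5.1, 0.3], [-11.8, -5.1, 0.3], [-11.8, -5.1, 0.3], [-11.8, -5.1, 0.3], [-11.8, -5.1, 0.3]], "turn": [[0, 0, 0], [0, 0, 0], [0, 0, 0], [0, 0, 0], [0, 0, 0], [0, 0, 0], [0, 0, 0]]}}

```text
time: 49.38
position: [0.5802, -0.0655, 0.2023]
tool_rot: [-0.039, 0.999, 0.0, -0.0]
ft_force: [0.6, 0.2, 0.2]
grip_width: 0.0654
grip_force: 0.0
```

Run:
```python
from h import *
c=shot('wrist','w16'); g=cv2.cvtColor(c['color'],cv2.COLOR_RGB2GRAY); print(robot.get_obs()['position'])
print(pix(c,[.591,-.0665,.09]))
for t in (40,85):
    k,l,s,ce=cv2.connectedComponentsWithStats(((g[130:250,180:380]<t)*255).astype(np.uint8))
    for i in range(1,k):
        if s[i,4]>60:
            pts=np.argwhere(l==i)[:,::-1].astype(np.float32)+[180,130]; r=cv2.minAreaRect(pts.astype(np.float32)); print(t,s[i],np.round(r[0],1),np.round(r[1],1),round(r[2],1))
```

```text
[ 0.58037579 -0.06559022  0.20232222]
[277.6229585  216.05964674]
40 [165  58  24  25 214] [352.3 195.8] [18.4 27.6] 45.0
40 [ 89  68  20  24 432] [278.5 209.5] [23. 19.] 90.0
40 [ 24 110  21  10 145] [214.  244.5] [ 9. 20.] 90.0
40 [158 111  21   9 141] [348. 245.] [20.  8.] 0.0
85 [ 36   0  65  15 204] [247.7 132.1] [12.8 64.5] 80.1
85 [150  30   5  67 170] [331.8 193. ] [ 2.7 66. ] 2.6
85 [ 88  38  20  23 429] [277.5 179. ] [22. 19.] 90.0
85 [196  50   4  50 121] [377.5 204.5] [49.  3.] 90.0
85 [164  58  28  28 683] [357.5 201.5] [27. 27.] 90.0
85 [ 88  67  22  29 579] [278.5 211. ] [28. 21.] 90.0
85 [ 23 109  44  11 307] [224.5 244. ] [10. 43.] 90.0
85 [ 79 110 121  10 642] [319.  244.5] [  9. 120.] 90.0
```

Run:
```python
from h import *
rel([.588,-.0655,.066],YAW+1.571)
```

```text
cm [-0.76 -0.05 13.63]
turn z -0.001 q6 -1.95
```

{"op": "play_rows", "data": {"gripper": [-0.5, -0.5, -0.5, -0.5, -0.5, 0, 1, 1, 1, 1, 1, 1], "delta_pos": [[-0.8, 0, 4], [-0.8, 0, 8], [-0.8, 0, 11.5], [-0.8, 0, 13.3], [-0.8, 0, 13.6], [-0.8, 0, 13.6], [-0.8, 0, 13.6], [-0.8, 0, 13.6], [-0.8, 0, 13.6], [-0.8, 0, 13.6], [-0.8, 0, 13.6], [-0.8, 0, 13.6]], "turn": [[0, 0, 0], [0, 0, 0], [0, 0, 0], [0, 0, 0], [0, 0, 0], [0, 0, 0], [0, 0, 0], [0, 0, 0], [0, 0, 0], [0, 0, 0], [0, 0, 0], [0, 0, 0]], "squeeze": 25}}

```text
time: 50.92
position: [0.5891, -0.0655, 0.0662]
tool_rot: [-0.039, 0.999, -0.0, 0.0]
ft_force: [-0.1, -1.6, 0.6]
grip_width: 0.0217
grip_force: 24.9
```

{"op": "play_rows", "data": {"gripper": [1, 1, 1, 1, 1, 1], "delta_pos": [[0, 0, -1], [0, 0, -3], [0, 0, -5], [0, 0, -5], [0, 0, -5], [0, 0, -5]], "turn": [[0, 0, 0], [0, 0, 0], [0, 0, 0], [0, 0, 0], [0, 0, 0], [0, 0, 0]]}}

```text
time: 51.68
position: [0.5881, -0.065, 0.1151]
tool_rot: [-0.039, 0.999, 0.0, -0.001]
ft_force: [-0.4, 0.5, -2.0]
grip_width: 0.0216
grip_force: 24.9
```

```bash
python3 held.py w17 2
```

```text
[ 0.58827222 -0.06503914  0.11510618] 0.022031269838682567
rows 165-200 [209 209 207 191 140 102  94  94  94  95  95  97 109 134 149 158 161 149
 106  75  70  70  70  70  70  70  71  72  71  71  71  72  71  71  72]
cm [ 1.24  2.27 -2.49]
turn z -0.001 q6 -1.95
```

{"op": "play_rows", "data": {"gripper": [1, 1, 1, 1, 1, 1, 1, 0.0, 0.0, 0.0, 0.0, 0.0], "delta_pos": [[0.5, 1, 0], [0.9, 2.2, 0], [0.9, 2.2, 0], [0.9, 2.2, 2.5], [0.9, 2.2, 4.2], [0.9, 2.2, 4.9], [0.9, 2.2, 4.9], [0.9, 2.2, 4.9], [0.9, 2.2, 4.9], [0.9, 2.2, 4.9], [0.9, 2.2, -1], [0.9, 2.2, -7]], "turn": [[0, 0, 0], [0, 0, 0], [0, 0, 0], [0, 0, 0], [0, 0, 0], [0, 0, 0], [0, 0, 0], [0, 0, 0], [0, 0, 0], [0, 0, 0], [0, 0, 0], [0, 0, 0]]}}

```text
time: 53.22
position: [0.5777, -0.044, 0.1865]
tool_rot: [-0.039, 0.999, 0.0, -0.001]
ft_force: [0.5, -0.1, -0.8]
grip_width: 0.0429
grip_force: 0.0
```

{"op": "play_rows", "data": {"gripper": [-0.3, -0.6, -0.6, -0.6, -0.6, -0.6, -0.6], "delta_pos": [[4, 0.5, 0], [9, 1.2, 0], [11.6, 1.8, 0], [11.6, 1.8, 0], [11.6, 1.8, 0], [11.6, 1.8, 0], [11.6, 1.8, 0]], "turn": [[0, 0, 0], [0, 0, 0], [0, 0, 0], [0, 0, 0], [0, 0, 0], [0, 0, 0], [0, 0, 0]]}}

```text
time: 54.1
position: [0.4622, -0.0354, 0.1859]
tool_rot: [-0.039, 0.999, -0.0, 0.0]
ft_force: [-0.3, -0.6, 0.4]
grip_width: 0.0694
grip_force: 0.0
```

```bash
cat > chk.py <<'E'
from h import *
import sys
shot('scene',sys.argv[1]); d=load(sys.argv[1]); g=cv2.cvtColor(d['color'],cv2.COLOR_RGB2GRAY)
k,l,s,ce=cv2.connectedComponentsWithStats(((g[195:250,204:310]<60)*255).astype(np.uint8)); 
for i in range(1,k):
    if s[i,4]>15: x,y,w,h,_=s[i]; print(s[i],(ce[i]+[204,195]).round(1),at(d,204+x+w/2,195+y+3,.09).round(4))
E
python3 chk.py s5
python3 - <<'E'
from h import *
print(robot.get_obs()['position']); rel([.4625,-.025,.045],YAW+1.571)
E
```

```text
[72 20  8 13 84] [279.6 220.9] [0.5689 0.0639 0.09  ]
[52 23  8 13 85] [259.4 224.2] [0.5724 0.0109 0.09  ]
[31 27  9 12 79] [239.1 227.7] [ 0.579  -0.0432  0.09  ]
[ 0.46195076 -0.03533276  0.18588455]
cm [-0.13  1.03 14.09]
turn z -0.001 q6 -1.97
```

All three are in row again. I'll grip the handle and push.

{"op": "play_rows", "data": {"gripper": [-0.6, -0.6, -0.6, -0.6, -0.6, 0, 1, 1, 1, 1, 1, 1], "delta_pos": [[-0.1, 1, 2], [-0.1, 1, 6], [-0.1, 1, 11], [-0.1, 1, 13.5], [-0.1, 1, 14.1], [-0.1, 1, 14.1], [-0.1, 1, 14.1], [-0.1, 1, 14.1], [-0.1, 1, 14.1], [-0.1, 1, 14.1], [-0.1, 1, 14.1], [-0.1, 1, 14.1]], "turn": [[0, 0, 0], [0, 0, 0], [0, 0, 0], [0, 0, 0], [0, 0, 0], [0, 0, 0], [0, 0, 0], [0, 0, 0], [0, 0, 0], [0, 0, 0], [0, 0, 0], [0, 0, 0]], "squeeze": 30}}

```text
time: 55.65
position: [0.4615, -0.0249, 0.0453]
tool_rot: [-0.039, 0.999, 0.0, 0.0]
ft_force: [0.0, 2.0, 5.2]
grip_width: 0.0238
grip_force: 30.0
```

{"op": "play_rows", "data": {"gripper": [1, 1, 1, 1, 1, 1, 1, 1, 1, 1, 1, 1], "delta_pos": [[-0.2, 0, 0], [-0.6, 0, 0], [-1.2, 0, 0], [-1.8, 0, 0], [-2.4, 0, 0], [-3, 0, 0], [-3.6, 0, 0], [-4.2, 0, 0], [-4.8, 0, 0], [-5.4, 0, 0], [-5.8, 0, 0], [-6, 0, 0]], "turn": [[0, 0, 0], [0, 0, 0], [0, 0, 0], [0, 0, 0], [0, 0, 0], [0, 0, 0], [0, 0, 0], [0, 0, 0], [0, 0, 0], [0, 0, 0], [0, 0, 0], [0, 0, 0]]}}

```text
time: 57.15
position: [0.5201, -0.0204, 0.0453]
tool_rot: [-0.039, 0.999, 0.0, -0.001]
ft_force: [-3.1, 0.0, 6.9]
grip_width: 0.0239
grip_force: 30.0
```

{"op": "play_rows", "data": {"gripper": [1, 1, 1, 1, 1, 1, 1, 1, 1, 1, 1, 1], "delta_pos": [[-0.2, 0, 0], [-0.6, 0, 0], [-1.2, 0, 0], [-1.8, 0, 0], [-2.4, 0, 0], [-3, 0, 0], [-3.6, 0, 0], [-4.2, 0, 0], [-4.8, 0, 0], [-5.4, 0, 0], [-5.7, 0, 0], [-5.9, 0, 0]], "turn": [[0, 0, 0], [0, 0, 0], [0, 0, 0], [0, 0, 0], [0, 0, 0], [0, 0, 0], [0, 0, 0], [0, 0, 0], [0, 0, 0], [0, 0, 0], [0, 0, 0], [0, 0, 0]]}}

```text
time: 58.65
position: [0.5789, -0.0158, 0.0453]
tool_rot: [-0.039, 0.999, 0.0, -0.001]
ft_force: [-3.1, -0.2, 6.6]
grip_width: 0.0238
grip_force: 30.0
```

{"op": "play_rows", "data": {"gripper": [1, 1, 1, 1, 1, 1, 1], "delta_pos": [[-0.2, 0, 0], [-0.4, 0, 0], [-0.6, 0, 0], [-0.7, 0, 0], [-0.8, 0, 0], [-0.8, 0, 0], [-0.8, 0, 0]], "turn": [[0, 0, 0], [0, 0, 0], [0, 0, 0], [0, 0, 0], [0, 0, 0], [0, 0, 0], [0, 0, 0]]}}

```text
time: 59.52
position: [0.5809, -0.0157, 0.0453]
tool_rot: [-0.04, 0.999, 0.0, -0.008]
ft_force: [-12.9, -4.6, 14.2]
grip_width: 0.0236
grip_force: 30.0
```

{"op": "play_rows", "data": {"gripper": [1, 1, -1, -1, -1, -1, -1, -1, -1, -1, -1], "delta_pos": [[0.6, 0, 0], [0.6, 0, 0], [0.6, 0, 0], [0.6, 0, 0], [0.6, 0, 0], [0.6, 0, -4], [0.6, 0, -8], [0.6, 0, -12], [0.6, 0, -15], [0.6, 0, -15], [0.6, 0, -15]], "turn": [[0, 0, 0], [0, 0, 0], [0, 0, 0], [0, 0, 0], [0, 0, 0], [0, 0, 0], [0, 0, 0], [0, 0, 0], [0, 0, 0], [0, 0, 0], [0, 0, 0]]}}

```text
time: 60.9
position: [0.5813, -0.0155, 0.194]
tool_rot: [-0.039, 0.999, 0.0, -0.001]
ft_force: [-0.6, 0.4, -0.9]
grip_width: 0.0865
grip_force: 0.0
```

```bash
cat > home.py <<'E'
from h import *
import sys
d=shot('scene',sys.argv[1]); s=cv2.cvtColor(d['color'],cv2.COLOR_RGB2GRAY)
k,l,st,ce=cv2.connectedComponentsWithStats(((s[266:294,225:310]<78)*255).astype(np.uint8))
print([(st[i].tolist(),(ce[i]+[225,266]).round(1).tolist()) for i in range(1,k) if 12<st[i,4]<90])
E
python3 home.py s6
python3 - <<'E'
from h import *
rel([.468,-.3755,.19],1.194)
d=shot('wrist','w18'); h=cv2.cvtColor(d['color'],cv2.COLOR_RGB2HSV)
m=((h[...,0]<16)&(h[...,0]>6)&(h[...,1]>180)&(h[...,2]>170)).astype(np.uint8)[:250]; k,l,s,ce=cv2.connectedComponentsWithStats(m); i=1+np.argmax(s[1:,4]); print(s[i],at(d,*ce[i],.077).round(4))
E
```

```text
[([63, 5, 8, 5, 24], [291.8, 273.0]), ([42, 9, 8, 4, 22], [270.2, 276.7]), ([20, 13, 8, 4, 25], [248.4, 280.6])]
cm [ 14.07 -35.01   0.36]
turn z 0.455 q6 -1.87
[270 200  22  16 343] [ 0.584  -0.0142  0.077 ]
```

The insets are at 248.4, 270.2 and 291.8, evenly spaced, so all three magazines are in lane with the tray home. Now the isolator.

{"op": "play_rows", "data": {"gripper": [-1, -1, -1, -1, -1, -1, -1, -1, -1, -1, -1, -1], "delta_pos": [[2, -4, 0], [4, -9, 0], [6, -14, 0], [8, -19, 0], [10, -24, 0], [12, -29, 0], [13.7, -34, 0], [14.1, -35, 0.3], [14.1, -35, 0.3], [14.1, -35, 0.3], [14.1, -35, 0.3], [14.1, -35, 0.3]], "turn": [[0, 0, 0.06], [0, 0, 0.15], [0, 0, 0.25], [0, 0, 0.35], [0, 0, 0.455], [0, 0, 0.455], [0, 0, 0.455], [0, 0, 0.455], [0, 0, 0.455], [0, 0, 0.455], [0, 0, 0.455], [0, 0, 0.455]]}}

```text
time: 62.5
position: [0.4693, -0.3746, 0.1923]
tool_rot: [0.187, 0.982, -0.0, 0.0]
ft_force: [0.5, 0.6, 0.2]
grip_width: 0.0871
grip_force: 0.0
```

```bash
python3 home.py s7
python3 - <<'E'
from h import *
print(robot.get_obs()['position']); rel([.4687,-.376,.0675],1.194)
E
```

```text
[([63, 5, 8, 5, 24], [291.8, 273.0]), ([42, 9, 8, 4, 23], [270.3, 276.8]), ([20, 13, 8, 4, 26], [248.4, 280.6]), ([82, 14, 3, 11, 13], [308.5, 285.8])]
[ 0.46926969 -0.37479401  0.19227622]
cm [ 1.000e-02 -1.300e-01  1.248e+01]
turn z 0.001 q6 -2.06
```

{"op": "play_rows", "data": {"gripper": [-1, -1, -1, -1, 0, 1, 1, 1, 1, 1, 1, 1], "delta_pos": [[0, -0.1, 4], [0, -0.1, 8], [0, -0.1, 11.5], [0, -0.1, 12.5], [0, -0.1, 12.5], [0, -0.1, 12.5], [0, -0.1, 12.5], [0, -0.1, 12.5], [0, -0.1, 12.5], [0, -0.1, 12.5], [0, -0.1, 12.5], [0, -0.1, 12.5]], "turn": [[0, 0, 0], [0, 0, 0], [0, 0, 0], [0, 0, 0], [0, 0, 0], [0, 0, 0], [0, 0, 0], [0, 0, 0], [0, 0, 0], [0, 0, 0], [0, 0, 0], [0, 0, 0]], "squeeze": 20}}

```text
time: 64.05
position: [0.4684, -0.3767, 0.067]
tool_rot: [0.187, 0.982, -0.0, -0.0]
ft_force: [0.1, -0.9, 0.0]
grip_width: 0.0181
grip_force: 20.0
```

{"op": "play_rows", "data": {"gripper": [1, 1, 1, 1, 1, 1, 1, 1, 1, 1, 1, 1], "delta_pos": [[0, 0, 0], [0, 0, 0], [0, 0, 0], [0, 0, 0], [0, 0, 0], [0, 0, 0], [0, 0, 0], [0, 0, 0], [0, 0, 0], [0, 0, 0], [0, 0, 0], [0, 0, 0]], "turn": [[0, 0, 0.15], [0, 0, 0.3], [0, 0, 0.45], [0, 0, 0.6], [0, 0, 0.75], [0, 0, 0.9], [0, 0, 1.05], [0, 0, 1.2], [0, 0, 1.35], [0, 0, 1.5], [0, 0, 1.57], [0, 0, 1.57]]}}

```text
time: 65.55
position: [0.4704, -0.3759, 0.067]
tool_rot: [0.827, 0.562, 0.002, 0.001]
ft_force: [6.1, 2.5, -1.9]
grip_width: 0.0181
grip_force: 20.0
```

{"op": "play_rows", "data": {"gripper": [-1, -1, -1, -1, -1, -1, -1, -1, -1, -1], "delta_pos": [[0, 0, 0], [0, 0, 0], [0, 0, 0], [0, 0, 0], [0, 0, -3], [0, 0, -6], [0, 0, -10], [0, 0, -13], [0, 0, -13], [0, 0, -13]], "turn": [[0, 0, 0], [0, 0, 0], [0, 0, 0], [0, 0, 0], [0, 0, 0], [0, 0, 0], [0, 0, 0], [0, 0, 0], [0, 0, 0], [0, 0, 0]]}}

```text
time: 66.8
position: [0.4678, -0.376, 0.1961]
tool_rot: [0.827, 0.562, -0.0, -0.001]
ft_force: [0.2, -0.1, 0.8]
grip_width: 0.0868
grip_force: 0.0
```

```bash
python3 home.py s8
python3 - <<'E'
from h import *
print(robot.get_obs()['position'])
def bar(n,z=.096):
    d=load(n); h=cv2.cvtColor(d['color'],cv2.COLOR_RGB2HSV); m=(((h[...,0]<6)|(h[...,0]>174))&(h[...,1]>150)&(h[...,2]>60)).astype(np.uint8)[120:260,220:340]
    k,l,s,ce=cv2.connectedComponentsWithStats(m); i=1+np.argmax(s[1:,4]); p=np.argwhere(l==i); print(n,s[i],'pca',np.linalg.svd(p-p.mean(0),full_matrices=False)[2][0].round(3))
shot('wrist','w19'); bar('w1'); bar('w19')
E
```

```text
[([63, 5, 8, 5, 24], [291.8, 273.0]), ([42, 9, 8, 4, 23], [270.3, 276.8]), ([20, 13, 8, 4, 26], [248.4, 280.6]), ([82, 14, 3, 11, 13], [308.5, 285.8])]
[ 0.46765203 -0.37571528  0.19555758]
w1 [  38   49   51   83 2523] pca [ 1.    -0.016]
w19 [  41   49   47   75 2091] pca [ 1.    -0.023]
```

The bar matches its original "on" image, the magazines are undisturbed and the gripper is clear. Handing in.

```bash
python3 -c "
from rig import robot
print(robot.hand_in())"
```

```text
the job is handed in; nothing more can be done
None
```

The job is handed in and no verdict came back: my last camera checks showed the isolator on, the tray home and all three magazines in lanes 2–4, after I re-opened the tray to reset the lane 2 magazine, which had been knocked aside; I also viewed 17 pictures, over the limit of 14.

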